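# Tip, weigh and sort two parts cases

### The job

One of the two closed parts cases is loaded and the other is empty. Where they stand, lift the handle end of the blue-handled case about a centimetre, its far edge staying on the bench, to feel its weight, then do the same with the yellow-handled one; then slide the loaded case into the red bay and the empty one into the white bay, each gently pushed square and flush against its bay's stop bar. Never lift a case clear of the bench or tip it steeply, do not ram the stops (stay under 20 N), leave the other things alone and let go of the cases.

Things in the scene. Friction and masses are not known exactly. Their poses are not given: they have to be found in the camera images.
- blue_case: Closed black case, grey lid, 120 x 90 x 40 mm (its x, y, z), blue bail handle on the lid near one end. Origin: centre of the underside; x points from the handle end to the far end, z up. Starts flat, handle end roughly towards the robot. Slick underside (friction 0.24 to 0.36). Hidden weight: about 0.17 kg (empty) or 0.6 to 0.8 kg (loaded). Lifting the handle end takes about 0.57 of it.
- blue_case_bar (a point): Centre of the blue case's bail bar: a round bar 10 mm thick running along the case's y, 54 mm clear between its posts, centre line 68 mm above the underside, 28 mm above the lid, 45 mm from the case's origin towards -x.
- blue_case_heel (a point): Middle of the bottom edge at the far (handle-less) end of the blue case, 60 mm from its origin along +x: the edge it pivots on when the handle end is lifted.
- yellow_case: Closed black case, grey lid, 120 x 90 x 40 mm (its x, y, z), yellow bail handle on the lid near one end. Origin: centre of the underside; x points from the handle end to the far end, z up. Starts flat, handle end roughly towards the robot. Slick underside (friction 0.24 to 0.36). Hidden weight: about 0.17 kg (empty) or 0.6 to 0.8 kg (loaded). Lifting the handle end takes about 0.57 of it.
- yellow_case_bar (a point): Centre of the yellow case's bail bar: a round bar 10 mm thick running along the case's y, 54 mm clear between its posts, centre line 68 mm above the underside, 28 mm above the lid, 45 mm from the case's origin towards -x.
- yellow_case_heel (a point): Middle of the bottom edge at the far (handle-less) end of the yellow case, 60 mm from its origin along +x: the edge it pivots on when the handle end is lifted.
- red_bay: Bay for the loaded case: a red painted area on the bench, 140 mm (x) by 130 mm (y), flush with it, with a fixed red stop bar 130 mm long, 14 mm thick, 38 mm high across its far end. Origin: on the bench, middle of the stop's near face; x points through the stop away from the robot, the painted area extends to -x. It lies left or right of the cases; the other bay lies on the other side.
- red_bay_stop (a point): Same point as the red bay's origin: foot of the stop's near face, at its middle.
- white_bay: Bay for the empty case: a white painted area on the bench, 140 mm (x) by 130 mm (y), flush with it, with a fixed white stop bar 130 mm long, 14 mm thick, 38 mm high across its far end. Origin: on the bench, middle of the stop's near face; x points through the stop away from the robot, the painted area extends to -x. It lies left or right of the cases; the other bay lies on the other side.
- white_bay_stop (a point): Same point as the white bay's origin: foot of the stop's near face, at its middle.
- reel_1: Yellow wick reel, 68 mm across, 16 mm high; a bystander. Origin: centre of its underside.
- reel_2: Yellow wick reel, 68 mm across, 16 mm high; a bystander. Origin: centre of its underside.
- flux_bottle: Small bottle, 32 mm across, 85 mm high; a bystander. Origin: centre of its underside.
- screwdriver: Screwdriver lying on the bench, along its x; a bystander. Origin: centre of its underside.
- tip_tin: Small steel cup, 60 mm across, 35 mm high; a bystander. Origin: centre of its underside.
- red_pen: Red pen-shaped tool lying along its x, about 130 mm long, 12 mm thick; a bystander. Origin: centre of its underside.
Not all that is in view belongs to the job. What is shaped like the yellow_case but green or orange is not meant.

How it is judged:
On the way, in this order (a step that is already met when the one before it is completed fails the run):
1. the blue case, still where it stood, is held with its handle end lifted about a centimetre (tilt 0.04 to 0.17 rad), far edge on the bench (angle between blue_case's own z axis and vertical between 0.04 and 0.17 rad and height (world z) of blue_case_heel below 0.006 m and distance of blue_case from where it was at the start of the episode below 0.03 m and contact force between the fingers and blue_case above 0.5 N), for 0.2 s.
2. the yellow case, still where it stood, is held with its handle end lifted about a centimetre (tilt 0.04 to 0.17 rad), far edge on the bench (angle between yellow_case's own z axis and vertical between 0.04 and 0.17 rad and height (world z) of yellow_case_heel below 0.006 m and distance of yellow_case from where it was at the start of the episode below 0.03 m and contact force between the fingers and yellow_case above 0.5 N), for 0.2 s.
At the end, for the whole second after the job is handed in: The loaded case stands in the red bay and the empty one in the white bay, at rest and flat on the bench, the far end within 3 mm of the stop's near face, within 25 mm of the stop's middle sideways, and square to it within 0.06 rad (((x of blue_case_heel in the frame of red_bay_stop between -0.003 and 0.004 m and y of blue_case_heel in the frame of red_bay_stop between -0.025 and 0.025 m and angle between the x axis of blue_case and the x axis of red_bay, either way round below 0.06 rad and angle between each of blue_case, yellow_case's own z axis and vertical below 0.02 rad and linear speed of each of blue_case, yellow_case below 0.01 m/s and height (world z) of each of blue_case_heel, yellow_case_heel below 0.004 m and x of yellow_case_heel in the frame of white_bay_stop between -0.003 and 0.004 m and y of yellow_case_heel in the frame of white_bay_stop between -0.025 and 0.025 m and angle between the x axis of yellow_case and the x axis of white_bay, either way round below 0.06 rad and contact force between blue_case and table_c0 above 3.5 N and contact force between yellow_case and table_c0 below 3.5 N) or (x of yellow_case_heel in the frame of red_bay_stop between -0.003 and 0.004 m and y of yellow_case_heel in the frame of red_bay_stop between -0.025 and 0.025 m and angle between the x axis of yellow_case and the x axis of red_bay, either way round below 0.06 rad and angle between each of yellow_case, blue_case's own z axis and vertical below 0.02 rad and linear speed of each of yellow_case, blue_case below 0.01 m/s and height (world z) of each of yellow_case_heel, blue_case_heel below 0.004 m and x of blue_case_heel in the frame of white_bay_stop between -0.003 and 0.004 m and y of blue_case_heel in the frame of white_bay_stop between -0.025 and 0.025 m and angle between the x axis of blue_case and the x axis of white_bay, either way round below 0.06 rad and contact force between yellow_case and table_c0 above 3.5 N and contact force between blue_case and table_c0 below 3.5 N))); the robot touches nothing.
It fails at once if a case is lifted clear of the bench (far bottom edge more than 12 mm up) (height (world z) of any of blue_case_heel, yellow_case_heel above 0.012 m).
It fails at once if a case is tipped by more than 0.25 rad (angle between any of blue_case, yellow_case's own z axis and vertical above 0.25 rad).
It fails at once if a case is pushed against a stop bar with more than 20 N (contact force between any of blue_case, yellow_case and red_bay above 20 N or contact force between any of blue_case, yellow_case and white_bay above 20 N).
It fails at once if a bystander is moved by more than 15 mm (distance of any of reel_1, reel_2, flux_bottle, screwdriver, tip_tin, red_pen from where it was at the start of the episode above 0.015 m).
It also fails if it takes over 72 s, if anything falls off the work surface, if the arm or the gripper's body presses on something with over 40 N, if the wrist force passes 120 N, or if a joint passes its speed limit or range.

### The arm

A 7-joint arm with a two-finger parallel gripper is mounted at the origin on the work surface. World frame = base frame: x ahead of the robot, y to its left, z up, the work surface at z = 0. Lengths are in m, angles in rad, forces in N, time in s.
With the tool pointing down it reaches from about 0.4 to 0.85 m from the base axis. Payload 4.5 kg.
Tool frame: the origin (TCP) lies at the very end of the fingers, on their centre line; the grasp point (between the pads) lies 19 mm behind it (r.grip_depth is the distance from the TCP to the grasp point, in m); z points along the fingers, x is the direction in which the jaws open and shut, and the axes are right-handed (so a half turn about z gives the same grasp; the last joint's range is limited). The gripper opens to 88 mm and grips with 3 to 60 N. Pads are 18 mm wide; open, the fingers measure 123 mm over their backs; the gripper's body (75 mm by 187 mm) begins 45 mm behind the grasp point.
Start: joints at [1.29, 0.689, -0.195, 1.565, 0.157, 0.902, -0.215], TCP at [0.194, -0.594, 0.239] pointing down, gripper open.
Joint ranges: [-3.01, 3.01], [-0.46, 2.08], [-1.47, 1.51], [0.13, 2.56], [-1, 4.14], [0.04, 2.09], [-2.66, 2.66]. Speed limits (rad/s): [2.57, 2.57, 3.14, 3.14, 3.14, 3.14, 3.14].

### API

Orientations are given as a unit quaternion [x, y, z, w].
In Python, from plant import r gives the robot as it stands. The module is installed in compiled form; this text tells all that it offers.
- The arm moves only by the shell command python3 -m jog 'ROWS' [FORCE]. ROWS is JSON, a list of rows, each a list of 5 numbers: the shift along the tool's x, y, z in units of 1 m (1.0 is 1 m), then the turn about the tool's z in units of 360 degrees (1.0 is 360 degrees), then the closure, from 0 (fully open) to 1 (shut). In form: [[dx, dy, dz, yaw, fingers], ...]. A call has 1 to 20 rows; each row shifts and turns the commanded pose from where the row before left it, along the tool's axes as they then stand; what a row does not reach is not made up. A row lasts 1/10 s, in which the tool goes at most 50 mm and 8.59 degrees, less where a joint would pass 70% of its speed; a pose out of reach is approached as far as the arm can. A call with a number of a shift or a turn outside -1 to 1 is refused whole. A call with a gripper value outside its range is refused whole. The fingers move at their own pace and stop on an object; FORCE is the grip in N (left out, the last holds). Time passes only in rows, so rows that do not move let the fingers close. It gives the time, the measured TCP pose, the force and the opening at its end, in the units of the state.
- r.get_state(): the state, without advancing time (a new reading comes with each control period).
- r.snapshot(name): name is "scene" or "top" or "wrist"; returns the picture (480x640x3 uint8, red, green, blue); there is no depth.
- r.get_calibration(name): a dict with "mtx" (3x3 intrinsics, pixels), "R" (3x3) and "t" (3): a world point X has camera coordinates R X + t. Camera axes: x right, y down, z forward; pixel columns grow to the right and rows downward; lengths in m; the calibration is good to about 2 mm. A picture is of the moment at which its call begins: read the wrist's pose just before it. get_calibration takes no time and is no camera call; for the wrist camera it gives the pose at the moment of the call.
- r.finish_job(): hands the job in, once; it reports no verdict.
Trained networks look in the newest picture that a camera, given by its name, has taken for a name from the list of things; names that differ only in an ending like _2 or _b are one class to them, and where a whole thing is asked for, a point or a joint stands for the part that bears it (a point fixed in the world has none). Each returns a list of dicts, best first, with "score" (0 to 1); they miss things now and then, are a little off and sometimes report something else, mostly with a low value. They report only what shows in the picture. A call takes as long as a camera call. They do not tell look-alikes from the thing itself.
- r.cut_out(thing, camera): "pixels" (480x640 bool, what is visible of it) and "rect" ([left, top, right, bottom] in pixels, round what is visible of it).
The state is a dict: "clock": time; "q": joint angles; "qd": joint speeds; "joint_torque": joint torques, N m; "tool_pos": TCP position; "eef_rot": TCP orientation; "contact_force": force on the tool from outside, world axes, zero at the start; "moment": the same for the moment, N m; "opening": opening from 0.0 (shut) to 1.0 (fully open).
Only numpy, scipy, OpenCV 4.12 (cv2) and the standard library are available. Lean on these libraries where they do the work, as an engineer would, in place of code of your own. Each camera call takes 0.05 s, during which the arm holds its last target.

## Working session

There is one attempt and no reset: what is moved stays moved. The work goes in short steps, Python scripts to look and compute and a shell command to move; the robot and the scene stay as the last step left them, time stands still between calls to the robot, and variables do not carry over. Pictures are saved under pics/ and viewed, and the job is handed in when it is done.

```bash
mkdir -p pics; python3 - <<'E'
from plant import r
import cv2
s=r.get_state()
for k,v in s.items(): print(k,v)
for n in ("scene","top"):
    im=r.snapshot(n); cv2.imwrite(f"pics/{n}0.png",im[:,:,::-1])
    c=r.get_calibration(n); print(n,c)
E
```

```text
clock 0.0
q [ 1.28980063  0.68995888 -0.19452667  1.56634045  0.15730841  0.90249729
 -0.2151194 ]
qd [ 3.51411235e-04 -1.58974020e-03  1.56313570e-03 -4.81803904e-04
 -1.21672907e-04  1.55333424e-05 -9.99267472e-05]
joint_torque [-1.67364860e-04 -5.27572238e+01 -1.26748469e+00 -1.53427953e+01
 -5.27760526e-02  6.60628342e-03  1.91449913e-04]
tool_pos [ 0.19327626 -0.5937029   0.23792697]
eef_rot [ 8.09227038e-01 -5.87495345e-01 -7.69528443e-04 -4.76864778e-04]
contact_force [0.53839929 0.41503837 0.75011361]
moment [ 0.00045886 -0.02985678 -0.04155789]
opening 0.9998455111064762
scene {'mtx': array([[434.89930585,   0.        , 323.95737359],
       [  0.        , 434.89930585, 233.37865262],
       [  0.        ,   0.        ,   1.        ]]), 'R': array([[-0.38604589,  0.92228231, -0.01907659],
       [ 0.66349492,  0.26323754, -0.70034312],
       [-0.64089239, -0.28302181, -0.7135514 ]]), 't': array([ 0.20357146, -0.30708172,  1.41860585])}
top {'mtx': array([[496.98620793,   0.        , 322.60023228],
       [  0.        , 496.98620793, 237.97646032],
       [  0.        ,   0.        ,   1.        ]]), 'R': array([[ 0.02469436, -0.99948027, -0.02072165],
       [-0.99445368, -0.02243983, -0.10275376],
       [ 0.10223536,  0.02314416, -0.99449096]]), 't': array([0.01354942, 0.51096003, 1.09294985])}
```

View pics/top0.png

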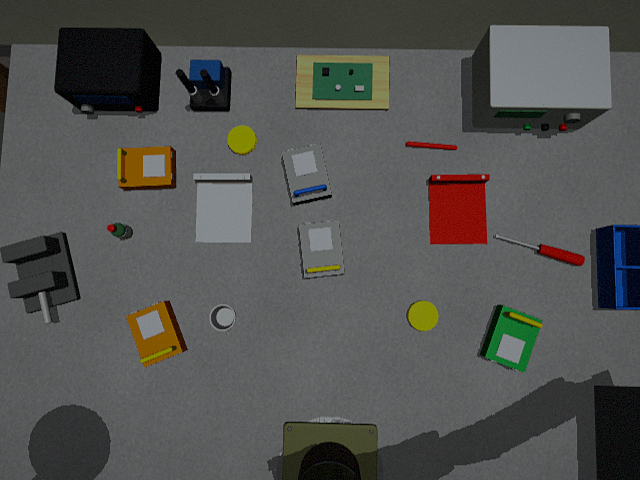

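View pics/scene0.png

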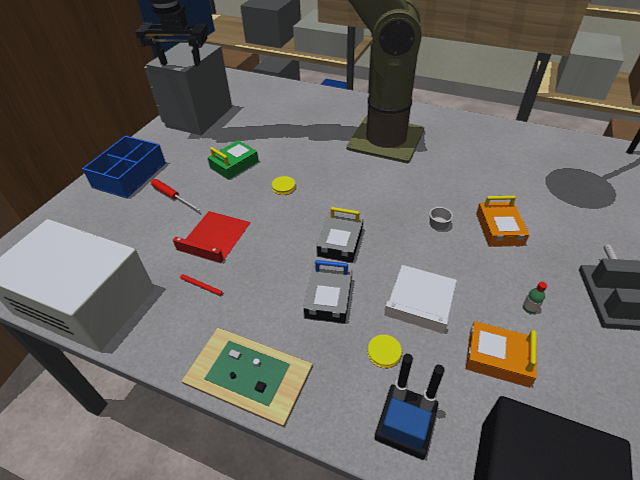

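Top view: the blue case is at about (306,173) and the yellow case at (321,248), both grey-lidded. Look-alikes are the orange ones at (146,167) and (155,333) and the green one at (512,338), which are not meant. The white bay is at (223,208) on the robot's left and the red bay at (458,209) on its right. Next I'll measure the poses.

```bash
cat > h.py <<'E'
import numpy as np, cv2
from scipy.optimize import minimize
from plant import r
def proj(cal,P):
    P=np.atleast_2d(P); C=P@cal["R"].T+cal["t"]; u=C@cal["mtx"].T; return u[:,:2]/u[:,2:]
def ray(cal,uv,z):
    d=np.linalg.inv(cal["mtx"])@np.array([uv[0],uv[1],1.]); d=cal["R"].T@d; o=-cal["R"].T@cal["t"]
    return o+d*(z-o[2])/d[2]
def pts_case(x,y,a):
    c,s=np.cos(a),np.sin(a); R=np.array([[c,-s,0],[s,c,0],[0,0,1]])
    b=np.array([[i*.06,j*.045,k] for i in(-1,1) for j in(-1,1) for k in(0,.04)])
    h=np.array([[-.045+i*.005,j*.032,k] for i in(-1,1) for j in(-1,1) for k in(.04,.073)])
    t=np.array([x,y,0]); return b@R.T+t,h@R.T+t
def sil(cal,p):
    m=np.zeros((480*4,640*4),np.uint8)
    for q in pts_case(*p):
        hull=cv2.convexHull((proj(cal,q)*4).round().astype(np.int32)); cv2.fillConvexPoly(m,hull,1)
    return cv2.resize(m.astype(np.float32),(640,480),interpolation=cv2.INTER_AREA)
def fit(obs,p0):
    def cost(p):
        return sum(np.abs(sil(c,p)-m).sum()/m.sum() for c,m in obs)
    best=None
    for da in(-.1,0,.1):
        s0=np.array(p0)+[0,0,da]
        sx=np.array([s0]+[s0+np.eye(3)[i]*[.01,.01,.08][i] for i in range(3)])
        o=minimize(cost,s0,method="Nelder-Mead",options=dict(initial_simplex=sx,xatol=1e-4,fatol=1e-4))
        if best is None or o.fun<best.fun: best=o
    return best
def barcentre(im,cal,rect,col,z=.068):
    hsv=cv2.cvtColor(im,cv2.COLOR_RGB2HSV); lo,hi={"blue":((100,120,60),(130,255,255)),"yellow":((22,120,90),(35,255,255)),"red":((0,150,80),(6,255,255))}[col]
    m=cv2.inRange(hsv,lo,hi); k=np.zeros_like(m); l,t,rr,b=[int(v) for v in rect]; k[max(t-15,0):b+15,max(l-15,0):rr+15]=1
    m=m*k; n,lab,st,ce=cv2.connectedComponentsWithStats(m)
    i=1+np.argmax(st[1:,4]); ys,xs=np.where(lab==i)
    (c,wh,an)=cv2.minAreaRect(np.c_[xs,ys].astype(np.float32)); return c,wh,an,ray(cal,c,z)
E
python3 - <<'E'
from h import *
ims={n:r.snapshot(n) for n in("top","scene")}
cals={n:r.get_calibration(n) for n in ims}
for th,cp in(("blue_case",(310,175)),("yellow_case",(321,248))):
    obs=[]
    for n in ims:
        ds=r.cut_out(th,n)
        print(th,n,[(round(d["score"],2),[int(v) for v in d["rect"]]) for d in ds])
        for d in ds:
            l,t,rr,b=d["rect"]; cx,cy=(l+rr)/2,(t+b)/2
            ref=proj(cals[n],ray(cals["top"],cp,.03))[0]
            if np.hypot(cx-ref[0],cy-ref[1])<25: obs.append((cals[n],d["pixels"].astype(np.float32))); break
    print(len(obs)); x0=ray(cals["top"],cp,.03)
    o=fit(obs,[x0[0],x0[1],0]); print("fit all",o.x,o.fun)
    for ob in obs: q=fit([ob],o.x); print("  single",q.x,q.fun)
for b in("red_bay","white_bay"):
    for n in ims:
        for d in r.cut_out(b,n)[:2]:
            m=d["pixels"]; ys,xs=np.where(m); c=cv2.minAreaRect(np.c_[xs,ys].astype(np.float32))
            print(b,n,round(d["score"],2),d["rect"],c)
for b in("reel_1","flux_bottle","screwdriver","tip_tin","red_pen"):
    for d in r.cut_out(b,"top")[:3]:
        ys,xs=np.where(d["pixels"]); print(b,round(d["score"],2),xs.mean().round(),ys.mean().round(),ray(cals["top"],(xs.mean(),ys.mean()),.01).round(3))
import pickle; pickle.dump((ims,cals),open("i.pkl","wb"))
E
```

```text
blue_case top [(0.97, [278, 145, 329, 204])]
blue_case scene [(0.86, [305, 261, 351, 322]), (0.66, [314, 209, 362, 262])]
2
fit all [0.65794615 0.06596378 0.24538626] 0.10602235794067383
  single [0.65749567 0.06630759 0.25003909] 0.035689577460289
  single [0.65819332 0.06505566 0.25088229] 0.0668531060218811
yellow_case top [(0.87, [476, 305, 539, 371]), (0.77, [127, 295, 186, 367]), (0.61, [295, 221, 344, 280]), (0.55, [119, 147, 177, 191])]
yellow_case scene [(0.93, [476, 197, 529, 247]), (0.86, [208, 142, 259, 180]), (0.81, [462, 325, 534, 386]), (0.66, [313, 206, 363, 261])]
2
fit all [0.48645997 0.02714869 0.12252131] 0.10203562676906586
  single [0.48605633 0.0276327  0.12185083] 0.03308657184243202
  single [0.48721465 0.02704783 0.12712756] 0.0634564608335495
red_bay top 0.65 [431.1, 173.4, 488.6, 243.3] ((458.5, 208.49996948242188), (60.99999237060547, 68.99998474121094), -0.0)
red_bay scene 0.92 [172.5, 211.1, 251.0, 266.3] ((209.41177368164062, 235.85296630859375), (70.57786560058594, 48.02205276489258), 14.03624439239502)
red_bay scene 0.61 [314.9, 207.6, 359.9, 264.4] 
[... 266 characters left out ...]
478515625), (63.849815368652344, 55.16694259643555), 15.255120277404785)
white_bay scene 0.38 [525.2, 281.0, 547.0, 312.1] ((534.7999877929688, 297.3999938964844), (16.099689483642578, 33.093807220458984), 26.56505012512207)
reel_1 0.84 241.0 139.0 [0.741 0.222 0.01 ]
reel_1 0.73 423.0 315.0 [ 0.344 -0.202  0.01 ]
flux_bottle 0.63 120.0 229.0 [0.522 0.495 0.01 ]
flux_bottle 0.52 223.0 207.0 [0.579 0.257 0.01 ]
screwdriver 0.86 550.0 251.0 [ 0.494 -0.488  0.01 ]
screwdriver 0.36 321.0 248.0 [0.489 0.03  0.01 ]
tip_tin 0.85 222.0 317.0 [0.328 0.248 0.01 ]
tip_tin 0.38 422.0 315.0 [ 0.344 -0.202  0.01 ]
red_pen 0.66 431.0 145.0 [ 0.735 -0.22   0.01 ]
red_pen 0.25 306.0 174.0 [0.661 0.068 0.01 ]
```

```bash
python3 - <<'E'
import cv2
im=cv2.imread("pics/top0.png")
cv2.imwrite("pics/crop_top.png",cv2.resize(im[120:290,180:500],None,fx=2.5,fy=2.5,interpolation=cv2.INTER_CUBIC))
E
```

```text
(no output)
```

View pics/crop_top.png

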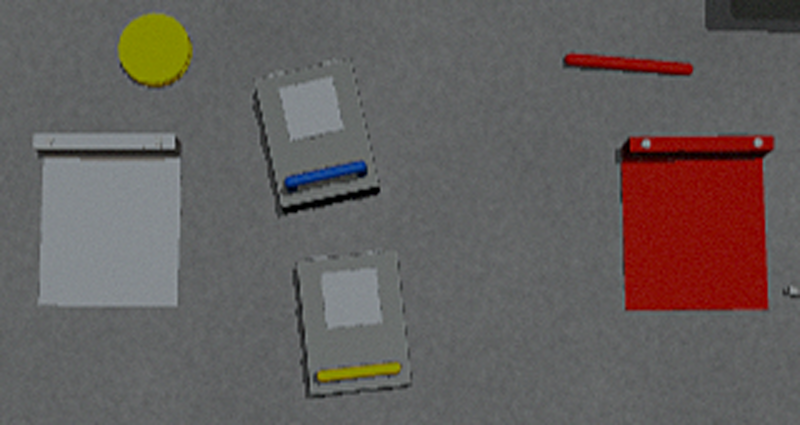

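The crop shows the two grey-lidded cases: blue handle at (325,176), yellow handle at (358,372), lids grey and handles towards the robot. No orange or green lookalike is in it. Now I'll fit the bays the same way.

```bash
cat >> h.py <<'E'
def fitbay(obs,p0):
    def s(cal,p):
        c,sn=np.cos(p[2]),np.sin(p[2]); R=np.array([[c,-sn,0],[sn,c,0],[0,0,1]]); t=np.array([p[0],p[1],0])
        m=np.zeros((1920,2560),np.uint8)
        for q in (np.array([[i,j,0] for i in(-.14,0) for j in(-.065,.065)]),np.array([[i,j,k] for i in(0,.014) for j in(-.065,.065) for k in(0,.038)])):
            cv2.fillConvexPoly(m,cv2.convexHull((proj(cal,q@R.T+t)*4).round().astype(np.int32)),1)
        return cv2.resize(m.astype(np.float32),(640,480),interpolation=cv2.INTER_AREA)
    cost=lambda p:sum(np.abs(s(c,p)-m).sum()/m.sum() for c,m in obs)
    s0=np.array(p0); sx=np.array([s0]+[s0+np.eye(3)[i]*[.01,.01,.08][i] for i in range(3)])
    return minimize(cost,s0,method="Nelder-Mead",options=dict(initial_simplex=sx,xatol=1e-4,fatol=1e-4))
E
python3 - <<'E'
from h import *; import pickle
ims,cals=pickle.load(open("i.pkl","rb"))
for b,rects in(("red_bay",{"top":(425,168,494,250),"scene":(168,206,256,270)}),("white_bay",{"top":(190,166,257,248),"scene":(380,260,460,340)})):
    obs=[]
    for n in ims:
        im=ims[n].astype(int); 
        if b=="red_bay": m=(im[...,0]>1.8*im[...,1])&(im[...,0]>60)
        else:
            k=im.min(2); m=(k>125)
        l,t,rr,bb=rects[n]; z=np.zeros_like(m); z[t:bb,l:rr]=m[t:bb,l:rr]
        z=cv2.morphologyEx(z.astype(np.uint8),cv2.MORPH_CLOSE,np.ones((5,5))).astype(np.float32); obs.append((cals[n],z))
    x0=ray(cals["top"],(459,182) if b=="red_bay" else (223,180),0)
    o=fitbay(obs,[x0[0],x0[1],0]); print(b,"all",o.x,o.fun)
    for ob in obs: q=fitbay([ob],o.x); print("  ",q.x,q.fun)
for n in ims:
    for col,rc in(("blue",(278,150,329,204) if n=="top" else (305,255,351,300)),("yellow",(297,250,345,280) if n=="top" else (320,200,362,240))):
        c,wh,an,p=barcentre(ims[n],cals[n],rc,col); print(n,col,c,wh,an,p)
E
```

```text
red_bay all [ 0.64624693 -0.28139218  0.02857029] 0.06768450140953064
   [ 0.6463941  -0.28165605  0.02668444] 0.027093907818198204
   [ 0.64624693 -0.28139218  0.02857029] 0.0395594984292984
white_bay all [0.63590424 0.25894253 0.0189005 ] 0.735355019569397
   [0.63665943 0.25891801 0.02256462] 0.12285663187503815
   [0.6101278  0.27500664 0.12493147] 0.4431537687778473
top blue (309.811767578125, 189.15292358398438) (4.338608264923096, 32.97342300415039) 77.47119140625 [0.61314265 0.05533992 0.068     ]
top yellow (323.4817199707031, 268.33538818359375) (4.527693271636963, 33.35032272338867) 83.6598129272461 [0.44052785 0.02113055 0.068     ]
scene blue (331.01702880859375, 266.84112548828125) (33.09629440307617, 11.257000923156738) 6.115502834320068 [0.62232677 0.05797798 0.068     ]
scene yellow (344.48785400390625, 210.07701110839844) (27.605379104614258, 3.1192514896392822) 8.972625732421875 [0.43923029 0.01996285 0.068     ]
```

```bash
python3 - <<'E'
from h import *
obs=[]
for n in("top","scene"):
    r.snapshot(n); c=r.get_calibration(n)
    d=r.cut_out("white_bay",n)[0]; obs.append((c,d["pixels"].astype(np.float32)))
o=fitbay(obs,[.636,.259,.02]); print(o.x,o.fun)
for ob in obs: q=fitbay([ob],o.x); print("  ",q.x,q.fun)
from scipy.spatial.transform import Rotation as R
s=r.get_state(); print(s["clock"],R.from_quat(s["eef_rot"]).as_matrix().round(3),s["tool_pos"])
E
```

```text
[0.63909573 0.25830247 0.02049542] 0.037143073976039886
   [0.63924166 0.25829541 0.01903653] 0.016222108155488968
   [0.63911217 0.2581359  0.0205591 ] 0.0186631940305233
1.05 [[ 0.31  -0.951  0.   ]
 [-0.951 -0.31  -0.   ]
 [ 0.    -0.    -1.   ]] [ 0.19352679 -0.5943052   0.23872587]
```

```bash
cat >> h.py <<'E'
from scipy.spatial.transform import Rotation as Rot
def go(x,y,z,a):
    s=r.get_state(); M=Rot.from_quat(s["eef_rot"]).as_matrix(); p=s["tool_pos"]
    a0=np.arctan2(M[1,0],M[0,0]); d=(a-a0+np.pi)%(2*np.pi)-np.pi
    w=np.array([x,y,z])-p
    print("t %.2f pos"%s["clock"],p.round(4),"a %.4f"%a0,"tilt",np.degrees(np.arccos(-M[2,2])).round(2),"open %.3f"%s["opening"],"F",s["contact_force"].round(2))
    print(" yaw turns %.4f"%(-d/2/np.pi)," shift now(tool)",(M.T@w).round(4)," shift after yaw",[round(w[0]*np.cos(a)+w[1]*np.sin(a),4),round(w[0]*np.sin(a)-w[1]*np.cos(a),4),round(-w[2],4)])
def st(): go(*r.get_state()["tool_pos"],0)
E
python3 -m jog '[[0,0,0,-0.023,0],[0,0,0,-0.023,0],[0,0,0,-0.023,0],[0,0,0,-0.023,0],[0,0,0,-0.023,0],[0,0,0,-0.023,0],[0,0,0,-0.023,0],[0,0,0,-0.023,0],[0,0,0,-0.023,0],[0,0,0,-0.023,0],[0,0,0,-0.01,0]]' 30
python3 -c "
from h import *; go(.6143,.0552,.15,.248)"
```

```text
clock: 2.15
tool_pos: [0.1932, -0.5944, 0.2386]
eef_rot: [0.992, 0.128, 0.0, -0.0]
contact_force: [0.9, -0.7, 0.1]
opening: 0.999
t 2.15 pos [ 0.1932 -0.5944  0.2386] a 0.2559 tilt 0.01 open 0.999 F [ 0.91 -0.67  0.08]
 yaw turns 0.0013  shift now(tool) [ 0.5718 -0.5219  0.0887]  shift after yaw [np.float64(0.5676), np.float64(-0.5264), np.float64(0.0886)]
```

```bash
python3 -m jog '[[0.0336,-0.0307,0.003,0,0],[0.0336,-0.0307,0.003,0,0],[0.0336,-0.0307,0.003,0,0],[0.0336,-0.0307,0.003,0,0],[0.0336,-0.0307,0.003,0,0],[0.0336,-0.0307,0.003,0,0],[0.0336,-0.0307,0.003,0,0],[0.0336,-0.0307,0.003,0,0],[0.0336,-0.0307,0.003,0,0],[0.0336,-0.0307,0.003,0,0],[0.0336,-0.0307,0.003,0,0],[0.0336,-0.0307,0.003,0,0],[0.0336,-0.0307,0.003,0,0],[0.0336,-0.0307,0.003,0,0],[0.0336,-0.0307,0.003,0,0],[0.0336,-0.0307,0.003,0,0],[0.0336,-0.0307,0.003,0,0],[0,0,0,0,0],[0,0,0,0,0]]'
python3 - <<'E'
from h import *
go(.6143,.0552,.15,.248)
c=r.get_calibration("wrist"); im=r.snapshot("wrist"); cv2.imwrite("pics/w1.png",im[:,:,::-1])
try: print(barcentre(im,c,(0,0,640,480),"blue"))
except Exception as e: print(e)
E
```

```text
clock: 4.05
tool_pos: [0.6165, 0.0546, 0.1874]
eef_rot: [0.992, 0.127, -0.0, 0.0]
contact_force: [-0.5, -0.1, -0.4]
opening: 0.997
t 4.05 pos [0.6165 0.0546 0.1874] a 0.2540 tilt 0.03 open 0.997 F [-0.49 -0.09 -0.36]
 yaw turns 0.0010  shift now(tool) [-0.002  -0.0012  0.0374]  shift after yaw [np.float64(-0.002), np.float64(-0.0012), np.float64(0.0374)]
((316.5, 222.0), (102.0, 13.0), 90.0, array([0.6128204 , 0.06022364, 0.068     ]))
```

View pics/w1.png

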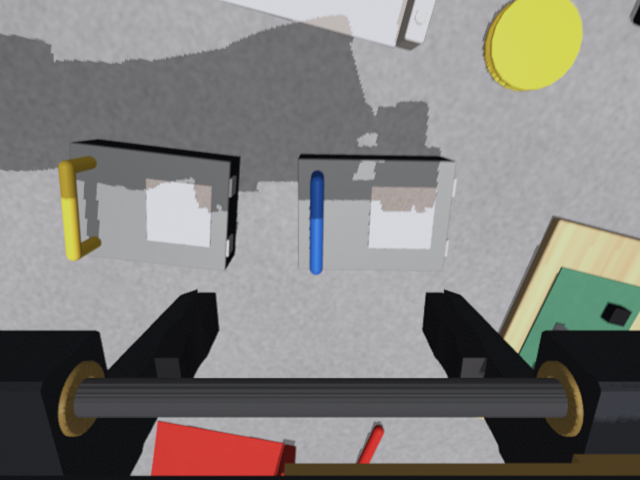

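Wrist view: the blue bar is upright at (316,222), parallel to the image columns, so the tool is aligned with it. The yellow case is at (150,205). I'll descend over the blue bar.

```bash
python3 -m jog '[[-0.0025,-0.003,0.025,0,0],[0,0,0.025,0,0],[0,0,0.025,0,0],[0,0,0.025,0,0],[0,0,0.02,0,0],[0,0,0.01,0,0],[0,0,0.0085,0,0],[0,0,0,0,0],[0,0,0,0,0]]' 20
python3 -c "
from h import *; st()"
```

```text
clock: 5.0
tool_pos: [0.6139, 0.0555, 0.0499]
eef_rot: [0.992, 0.125, 0.001, 0.0]
contact_force: [-0.4, -0.0, -0.0]
opening: 1.004
t 5.00 pos [0.6139 0.0555 0.0499] a 0.2515 tilt 0.07 open 1.004 F [-0.44 -0.01 -0.03]
 yaw turns 0.0400  shift now(tool) [0. 0. 0.]  shift after yaw [np.float64(0.0), np.float64(0.0), np.float64(-0.0)]
```

```bash
python3 -m jog '[[0,0,0,0,1],[0,0,0,0,1],[0,0,0,0,1],[0,0,0,0,1],[0,0,0,0,1],[0,0,0,0,1],[0,0,0,0,1],[0,0,0,0,1],[0,0,0,0,1],[0,0,0,0,1]]' 20
python3 -c "
from h import *; st()"
```

```text
clock: 6.0
tool_pos: [0.6134, 0.0558, 0.0492]
eef_rot: [0.992, 0.126, -0.0, 0.0]
contact_force: [-0.7, -0.3, -0.0]
opening: 0.116
t 6.00 pos [0.6134 0.0558 0.0492] a 0.2521 tilt 0.0 open 0.116 F [-0.72 -0.3  -0.05]
 yaw turns 0.0401  shift now(tool) [0. 0. 0.]  shift after yaw [np.float64(0.0), np.float64(0.0), np.float64(-0.0)]
```

The opening reads 10.2 mm, so the bar is gripped. Now a gentle lift about the far edge.

```bash
python3 -m jog '[[0.001,0,-0.0015,0,1],[0.001,0,-0.0015,0,1],[0.001,0,-0.0015,0,1],[0.001,0,-0.0015,0,1],[0.001,0,-0.0015,0,1],[0.001,0,-0.0015,0,1],[0.0007,0,-0.0015,0,1],[0,0,0,0,1],[0,0,0,0,1],[0,0,0,0,1],[0,0,0,0,1],[0,0,0,0,1],[0,0,0,0,1]]'
python3 - <<'E'
from h import *; st()
for i in range(3):
    im=r.snapshot("scene"); print(r.get_state()["contact_force"].round(2))
cv2.imwrite("pics/s1.png",cv2.resize(im[180:340,240:440],None,fx=3,fy=3)[:,:,::-1])
E
```

```text
clock: 7.3
tool_pos: [0.6199, 0.0575, 0.0597]
eef_rot: [0.992, 0.126, -0.0, 0.0]
contact_force: [0.8, -0.6, -1.6]
opening: 0.095
t 7.30 pos [0.6199 0.0575 0.0597] a 0.2520 tilt 0.0 open 0.095 F [ 0.84 -0.63 -1.64]
 yaw turns 0.0401  shift now(tool) [0. 0. 0.]  shift after yaw [np.float64(0.0), np.float64(0.0), np.float64(-0.0)]
[-0.48  0.59 -2.23]
[ 0.96 -0.07 -1.6 ]
[ 0.62 -0.73 -2.08]
```

View pics/s1.png

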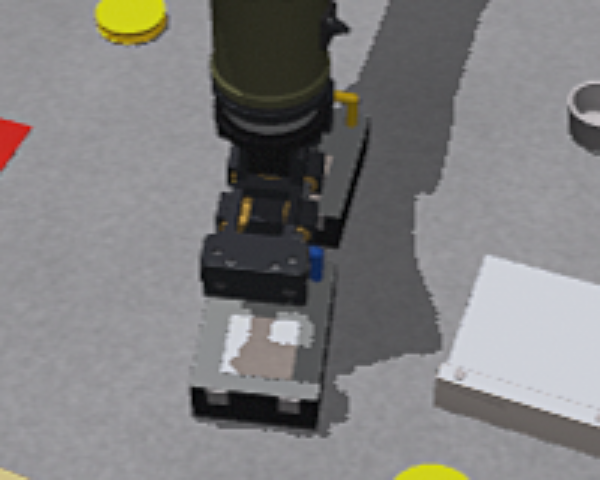

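```bash
python3 - <<'E'
from h import *
F=[];O=[]
for i in range(8):
    im=r.snapshot("top"); s=r.get_state(); F.append(s["contact_force"]); O.append(s["opening"])
print(np.mean(F,0),np.std(F,0),np.round(O,3),s["clock"])
d=r.cut_out("blue_case","top"); print(d[0]["rect"] if d else None)
cv2.imwrite("pics/t1.png",cv2.resize(im[110:250,230:410],None,fx=4,fy=4,interpolation=cv2.INTER_CUBIC)[:,:,::-1])
c=r.get_calibration("wrist"); im=r.snapshot("wrist"); cv2.imwrite("pics/w2.png",im[:,:,::-1])
E
```

```text
[-0.08049568 -0.11696657 -1.85689222] [0.39232986 0.46580921 0.51687807] [0.1   0.095 0.097 0.099 0.093 0.096 0.096 0.1  ] 7.85
None
```

View pics/w2.png

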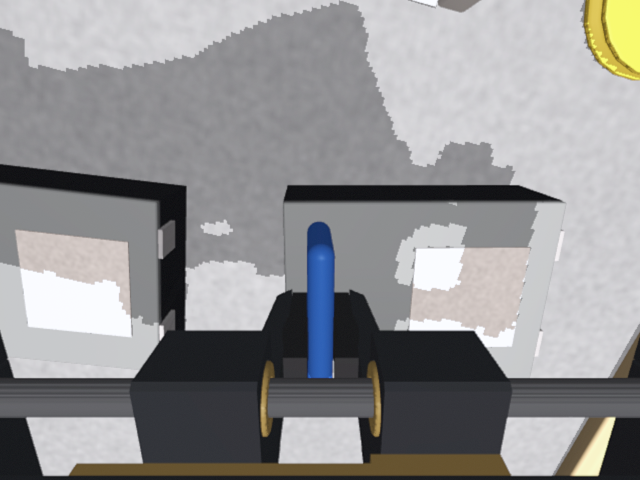

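View pics/t1.png

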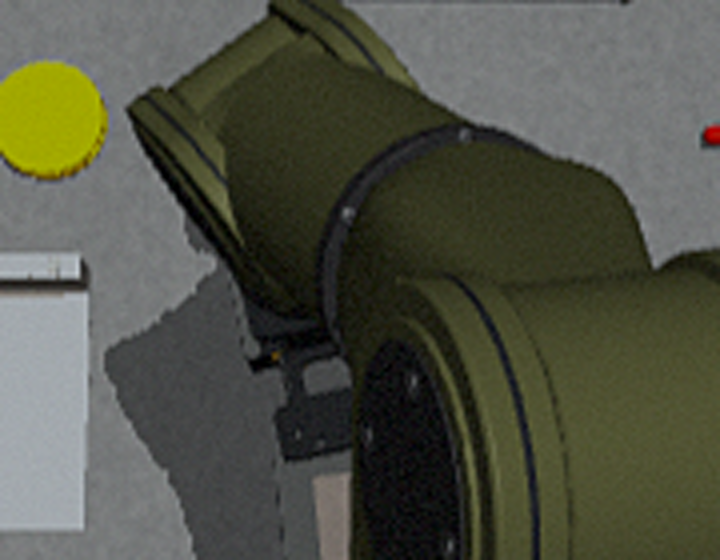

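```bash
cat >> h.py <<'E'
from scipy.optimize import least_squares
def tiltfit(cal,obs,p0):
    # p: heel x,y,yaw,tilt ; obs list of (body pt, uv)
    B=np.array([o[0] for o in obs]); U=np.array([o[1] for o in obs],float)
    def f(p):
        Rm=Rot.from_euler("zy",[p[2],p[3]]).as_matrix()  # +y rot lowers +x end => raises -x end
        X=(B-[.06,0,0])@Rm.T+[p[0],p[1],0]
        return (proj(cal,X)-U).ravel()
    o=least_squares(f,p0); return o.x,f(o.x).reshape(-1,2).round(1)
E
python3 - <<'E'
from h import *
c=r.get_calibration("wrist")
print(tiltfit(c,[((-.06,.045,.04),(285,203)),((.06,.045,.04),(565,203)),((.06,.045,0),(520,186)),((-.06,.045,0),(288,186))],[.716,.081,.25,0.05]))
# predicted for comparison
for t in(0,.05,.1):
    P=np.array([(-.06,.045,.04),(.06,.045,.04),(.06,.045,0),(-.06,.045,0),(-.045,.032,.073)])
    X=(P-[.06,0,0])@Rot.from_euler("zy",[.25,t]).as_matrix().T+[.716,.081,0]; print(t,proj(c,X).round(0).tolist())
E
```

```text
(array([0.72160301, 0.0829198 , 0.2444076 , 0.04304179]), array([[ 3.2,  0.6],
       [-2. , -0.2],
       [-4.7, -1.1],
       [ 3. , -0.8]]))
0 [[271.0, 202.0], [545.0, 203.0], [503.0, 186.0], [280.0, 185.0], [302.0, 257.0]]
0.05 [[274.0, 207.0], [549.0, 204.0], [504.0, 186.0], [279.0, 188.0], [312.0, 265.0]]
0.1 [[278.0, 212.0], [554.0, 205.0], [504.0, 186.0], [279.0, 190.0], [323.0, 274.0]]
```

```bash
python3 - <<'E'
from h import *
im=cv2.imread("pics/w2.png"); cv2.imwrite("pics/w2c.png",cv2.resize(im[170:400,230:420],None,fx=2.6,fy=2.6,interpolation=cv2.INTER_CUBIC))
s=cv2.imread("pics/s1.png")
E
```

```text
(no output)
```

View pics/w2c.png

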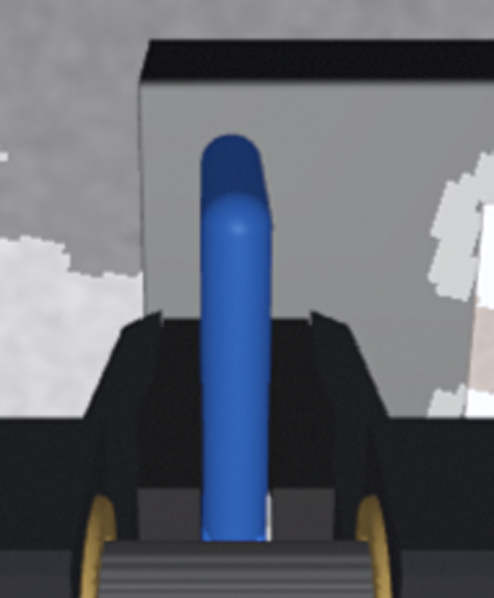

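```bash
python3 - <<'E'
from h import *
im=cv2.cvtColor(cv2.imread("pics/w2.png"),cv2.COLOR_BGR2GRAY).astype(float)
for u in range(290,520,25):
    col=im[170:225,u-1:u+2].mean(1); g=np.diff(col)
    i=g[20:].argmax()+20; j=g[:28].argmin(); print(u,"bench->black",170+j+.5,"black->lid",170+i+.5, g[j],g[i])
c=r.get_calibration("wrist")
for t in(0,.05,.1):
    P=np.array([(-.06+.01*k,.045,z) for z in(.04,0) for k in(0,4,8)])
    X=(P-[.06,0,0])@Rot.from_euler("zy",[.252,t]).as_matrix().T+[.722,.0825,0]; print(t,proj(c,X).round(1).tolist())
s=r.get_state(); M=Rot.from_quat(s["eef_rot"]).as_matrix()
print("cam pos in tool",M.T@(-c["R"].T@c["t"]-s["tool_pos"]), "cam axes in tool",(c["R"]@M).round(3))
E
```

```text
290 bench->black 184.5 black->lid 201.5 -69.33333333333334 31.333333333333343
315 bench->black 184.5 black->lid 202.5 -69.0 30.0
340 bench->black 184.5 black->lid 200.5 -71.0 29.666666666666664
365 bench->black 184.5 black->lid 200.5 -71.66666666666669 33.00000000000001
390 bench->black 184.5 black->lid 200.5 -74.33333333333334 31.999999999999993
415 bench->black 184.5 black->lid 200.5 -75.66666666666667 34.0
440 bench->black 184.5 black->lid 200.5 -74.33333333333334 33.0
465 bench->black 184.5 black->lid 200.5 -73.0 34.00000000000001
490 bench->black 184.5 black->lid 200.5 -83.33333333333334 36.333333333333336
515 bench->black 184.5 black->lid 200.5 -116.99999999999999 36.66666666666667
0 [[285.0, 202.9], [376.2, 202.8], [467.3, 202.8], [291.5, 185.8], [365.9, 185.8], [440.2, 185.7]]
0.05 [[288.7, 207.5], [382.3, 206.4], [473.8, 205.2], [290.9, 188.2], [367.0, 187.4], [441.7, 186.6]]
0.1 [[293.4, 212.7], [389.2, 210.1], [480.7, 207.7], [290.9, 190.9], [368.6, 189.2], [443.5, 187.6]]
cam pos in tool [ 0.00058652 -0.08237077 -0.14495137] cam axes in tool [[ 1.     0.001 -0.   ]
 [-0.001  0.949 -0.314]
 [-0.     0.314  0.949]]
```

The tilt is still about 0: both long edges are flat in the wrist image, at rows 185 and 201. The pads slid up the bar before the grip had built, and the case slid about 6 mm. I'll open, go back down and re-grip harder, with time to close.

```bash
python3 -m jog '[[0,0,0,0,0.7],[0,0,0,0,0.7],[0,0,0.004,0,0.7],[0,0,0.007,0,0.7],[0,0,0,0,0.7],[0,0,0,0,1],[0,0,0,0,1],[0,0,0,0,1],[0,0,0,0,1],[0,0,0,0,1],[0,0,0,0,1]]' 45
python3 -m jog '[[0,0,0,0,1],[0,0,0,0,1],[0,0,0,0,1]]'
python3 -m jog '[[0,0,0,0,1],[0,0,0,0,1],[0,0,0,0,1]]'
python3 -c "
from h import *; st()"
```

```text
clock: 9.05
tool_pos: [0.6198, 0.0574, 0.0488]
eef_rot: [0.992, 0.126, -0.0, 0.0]
contact_force: [-1.2, 0.0, 0.4]
opening: 0.086
clock: 9.35
tool_pos: [0.6199, 0.0574, 0.0488]
eef_rot: [0.992, 0.126, -0.0, 0.0]
contact_force: [-1.4, -0.3, 0.6]
opening: 0.087
clock: 9.65
tool_pos: [0.6199, 0.0575, 0.0488]
eef_rot: [0.992, 0.126, -0.0, 0.0]
contact_force: [-0.8, 0.5, 2.5]
opening: 0.09
t 9.65 pos [0.6199 0.0575 0.0488] a 0.2520 tilt 0.0 open 0.090 F [-0.8   0.5   2.51]
 yaw turns 0.0401  shift now(tool) [0. 0. 0.]  shift after yaw [np.float64(0.0), np.float64(0.0), np.float64(-0.0)]
```

```bash
python3 -m jog '[[0.0006,0,-0.001,0,1],[0.0006,0,-0.001,0,1],[0.0006,0,-0.001,0,1],[0.0006,0,-0.001,0,1],[0.0006,0,-0.001,0,1],[0,0,0,0,1],[0,0,0,0,1]]'
python3 - <<'E'
from h import *
F=[]
for i in range(4):
    im=r.snapshot("wrist"); s=r.get_state(); F.append(s["contact_force"])
print(np.mean(F,0).round(2)); st()
g=cv2.cvtColor(im,cv2.COLOR_RGB2GRAY).astype(float); cv2.imwrite("pics/w3.png",im[:,:,::-1])
for u in range(290,540,40):
    col=g[150:225,u-1:u+2].mean(1); d=np.diff(col); print(u,150+d[:45].argmin(),150+d[30:].argmax()+30)
E
```

```text
clock: 10.35
tool_pos: [0.6228, 0.0582, 0.0537]
eef_rot: [0.992, 0.126, -0.0, 0.0]
contact_force: [-0.8, 0.3, -2.5]
opening: 0.089
[-0.31 -0.3  -1.86]
t 10.55 pos [0.6227 0.0582 0.0537] a 0.2520 tilt 0.01 open 0.088 F [-0.21 -0.1  -1.77]
 yaw turns 0.0401  shift now(tool) [0. 0. 0.]  shift after yaw [np.float64(0.0), np.float64(0.0), np.float64(-0.0)]
290 185 203
330 185 201
370 185 201
410 185 201
450 185 201
490 185 200
530 188 200
```

View pics/w3.png

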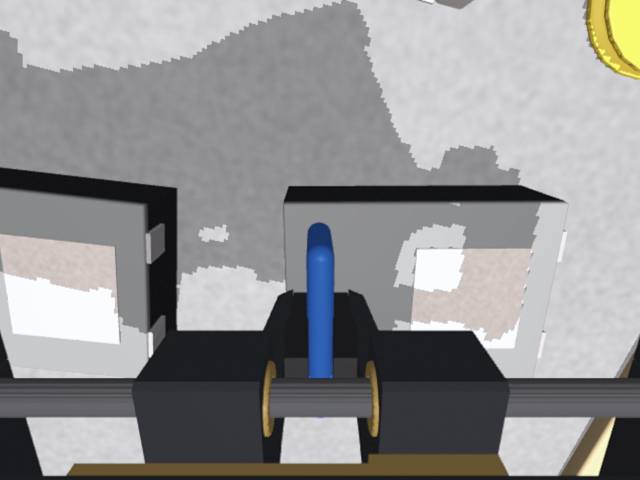

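Key finding: in both lifts the case's bottom edge stayed parallel to the tool, with a force of about 1.86 N, roughly 0.19 kg × g. The grip was so firm that the whole case came up level, about 10 mm in the first lift, just under the 12 mm limit. So blue looks empty, and the tilt needs a weak grip that lets the bar pivot. I'll lower it, undoing the forward shift, then re-grip at 4 N.

```bash
python3 -m jog '[[-0.003,0,0,0,1],[-0.003,0,0,0,1],[-0.003,0,0.001,0,1],[0,0,0.0015,0,1],[0,0,0.0015,0,1],[0,0,0.0008,0,1],[0,0,0,0,1],[0,0,0,0,1]]'
python3 -m jog '[[0,0,0,0,0.8],[0,0,0,0,0.8],[0,0,0,0,0.8],[0,0,0,0,1],[0,0,0,0,1],[0,0,0,0,1],[0,0,0,0,1],[0,0,0,0,1],[0,0,0,0,1]]' 4
python3 - <<'E'
from h import *
st(); im=r.snapshot("wrist"); c=r.get_calibration("wrist")
g=cv2.cvtColor(im,cv2.COLOR_RGB2GRAY).astype(float); cv2.imwrite("pics/w4.png",im[:,:,::-1])
for u in range(300,540,40):
    col=g[150:225,u-1:u+2].mean(1); d=np.diff(col); print(u,150+d[:45].argmin(),150+d[30:].argmax()+30)
E
```

```text
clock: 11.35
tool_pos: [0.6142, 0.056, 0.0489]
eef_rot: [0.992, 0.126, 0.0, -0.0]
contact_force: [-1.1, 0.3, -1.0]
opening: 0.091
clock: 12.25
tool_pos: [0.6142, 0.056, 0.049]
eef_rot: [0.992, 0.126, 0.0, 0.0]
contact_force: [-0.2, 0.2, 0.7]
opening: 0.105
t 12.25 pos [0.6142 0.056  0.049 ] a 0.2520 tilt 0.02 open 0.105 F [-0.2   0.22  0.72]
 yaw turns 0.0401  shift now(tool) [0. 0. 0.]  shift after yaw [np.float64(0.0), np.float64(0.0), np.float64(-0.0)]
300 185 201
340 185 202
380 185 202
420 185 201
460 185 202
500 185 201
```

View pics/w4.png

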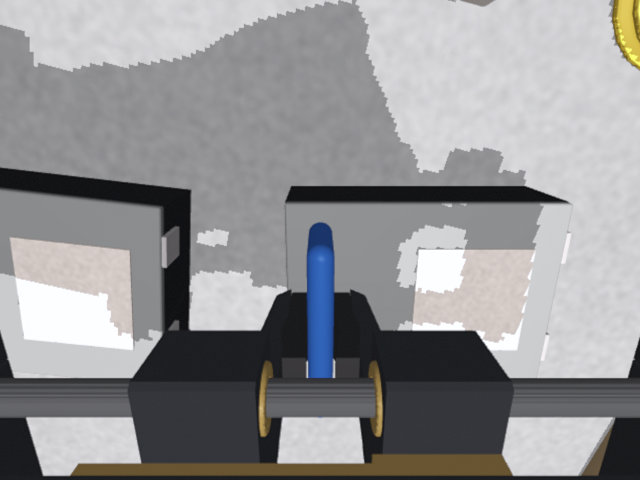

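The case is back down, flat, at its starting spot, with the bar still at (320,270) between the pads. Now a lift with the 4 N grip, in small steps.

```bash
python3 -m jog '[[0.0006,0,-0.001,0,1],[0.0006,0,-0.001,0,1],[0.0006,0,-0.001,0,1],[0.0006,0,-0.001,0,1],[0.0006,0,-0.001,0,1],[0,0,0,0,1]]'
cat >> h.py <<'E'
def look(name,u0=300,u1=540):
    F=[]
    for i in range(3):
        im=r.snapshot("wrist"); F.append(r.get_state()["contact_force"])
    c=r.get_calibration("wrist"); cv2.imwrite("pics/%s.png"%name,im[:,:,::-1]); print("F",np.mean(F,0).round(2)); st()
    g=cv2.cvtColor(im,cv2.COLOR_RGB2GRAY).astype(float)
    for u in range(u0,u1,40):
        col=g[150:235,u-1:u+2].mean(1); d=np.diff(col); print((u,150+int(d[:50].argmin()),150+int(d[30:].argmax()+30)),end=" ")
    print()
    for t in(0,.05,.1,.15):
        P=np.array([(-.06+.03*k,.045,z) for z in(.04,0) for k in(0,2,4)]); s=r.get_state()["tool_pos"]
        X=(P-[.06,0,0])@Rot.from_euler("zy",[.252,t]).as_matrix().T+[s[0]+.105*np.cos(.252),s[1]+.105*np.sin(.252),0]; print(t,proj(c,X).round(0).tolist())
E
python3 -c "
from h import *; look('w5')"
```

```text
clock: 12.9
tool_pos: [0.6171, 0.0568, 0.054]
eef_rot: [0.992, 0.126, 0.0, 0.0]
contact_force: [0.0, -0.5, -1.1]
opening: 0.109
F [ 0.05  0.49 -1.66]
t 13.05 pos [0.617  0.0567 0.0539] a 0.2520 tilt 0.0 open 0.104 F [-0.04  0.78 -1.76]
 yaw turns 0.0401  shift now(tool) [0. 0. 0.]  shift after yaw [np.float64(0.0), np.float64(0.0), np.float64(-0.0)]
(300, 185, 203) (340, 185, 201) (380, 185, 200) (420, 184, 200) (460, 184, 200) (500, 183, 199) 
0 [[283.0, 203.0], [425.0, 203.0], [567.0, 203.0], [290.0, 186.0], [405.0, 186.0], [520.0, 185.0]]
0.05 [[287.0, 208.0], [432.0, 206.0], [572.0, 204.0], [290.0, 188.0], [407.0, 187.0], [521.0, 186.0]]
0.1 [[292.0, 213.0], [439.0, 210.0], [577.0, 206.0], [290.0, 191.0], [409.0, 188.0], [521.0, 186.0]]
0.15 [[298.0, 219.0], [448.0, 213.0], [582.0, 207.0], [290.0, 194.0], [411.0, 190.0], [522.0, 186.0]]
```

```bash
python3 -m jog '[[0.0006,0,-0.001,0,1],[0.0006,0,-0.001,0,1],[0.0006,0,-0.001,0,1],[0.0006,0,-0.001,0,1],[0.0006,0,-0.001,0,1],[0,0,0,0,1],[0,0,0,0,1],[0,0,0,0,1],[0,0,0,0,1]]'
python3 -c "
from h import *; look('w6')"
```

```text
clock: 13.95
tool_pos: [0.6199, 0.0575, 0.0589]
eef_rot: [0.992, 0.126, 0.0, 0.0]
contact_force: [0.6, -0.4, -1.6]
opening: 0.105
F [-0.18 -0.01 -1.47]
t 14.10 pos [0.6199 0.0575 0.0589] a 0.2520 tilt 0.0 open 0.106 F [-0.56 -0.16 -1.84]
 yaw turns 0.0401  shift now(tool) [0. 0. 0.]  shift after yaw [np.float64(0.0), np.float64(0.0), np.float64(-0.0)]
(300, 185, 202) (340, 185, 201) (380, 184, 200) (420, 183, 222) (460, 182, 221) (500, 182, 197) 
0 [[285.0, 201.0], [422.0, 201.0], [560.0, 200.0], [291.0, 184.0], [403.0, 184.0], [516.0, 184.0]]
0.05 [[288.0, 205.0], [429.0, 203.0], [565.0, 202.0], [291.0, 186.0], [405.0, 185.0], [516.0, 184.0]]
0.1 [[293.0, 210.0], [436.0, 207.0], [570.0, 203.0], [291.0, 189.0], [407.0, 186.0], [517.0, 184.0]]
0.15 [[299.0, 216.0], [444.0, 210.0], [574.0, 204.0], [291.0, 192.0], [409.0, 188.0], [517.0, 184.0]]
```

View pics/w6.png

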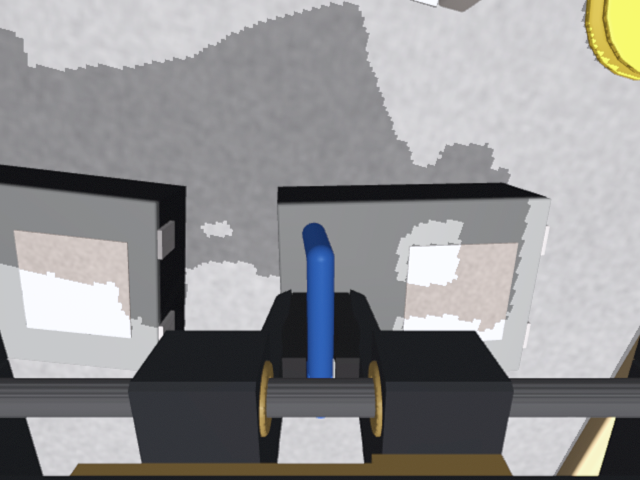

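The case is tilted now: the post base has moved from (320,228) to (313,232), and the edge slopes 202→197. Lean and slope both give about 0.09 rad, with the far edge on the bench. The force is about 1.5 N, where a loaded case would need 3.4–4.5 N, so blue looks empty. I'll lower it and release.

```bash
python3 -m jog '[[-0.0012,0,0.002,0,1],[-0.0012,0,0.002,0,1],[-0.0012,0,0.002,0,1],[-0.0012,0,0.002,0,1],[-0.0008,0,0.0015,0,1],[0,0,0.0005,0,1],[0,0,0,0,0],[0,0,0,0,0],[0,0,0,0,0],[0,0,0,0,0],[0,0,0,0,0],[0,0,-0.03,0,0],[0,0,-0.05,0,0],[0,0,-0.02,0,0],[0,0,0,0,0]]'
python3 -c "
from h import *; go(.4412,.0220,.15,.124)"
```

```text
clock: 15.6
tool_pos: [0.6168, 0.0568, 0.1525]
eef_rot: [0.992, 0.125, 0.004, -0.0]
contact_force: [0.3, 0.4, 0.7]
opening: 0.893
t 15.60 pos [0.6168 0.0568 0.1525] a 0.2516 tilt 0.4 open 0.893 F [0.3  0.37 0.68]
 yaw turns 0.0203  shift now(tool) [-0.1788 -0.01    0.0012]  shift after yaw [np.float64(-0.1786), np.float64(0.0128), np.float64(0.0025)]
```

```bash
python3 -m jog '[[0,0,0,0.0203,0],[-0.045,0.0032,0,0,0],[-0.045,0.0032,0,0,0],[-0.045,0.0032,0,0,0],[-0.0436,0.0032,0,0,0],[0,0,0,0,0],[0,0,0.02,0,0],[0,0,0,0,0]]'
python3 - <<'E'
from h import *
go(.4412,.0220,.049,.124)
c=r.get_calibration("wrist"); im=r.snapshot("wrist"); cv2.imwrite("pics/w7.png",im[:,:,::-1])
try: print(barcentre(im,c,(0,0,640,480),"yellow"))
except Exception as e: print(e)
E
```

```text
clock: 16.4
tool_pos: [0.4378, 0.0211, 0.1273]
eef_rot: [0.998, 0.062, -0.002, 0.0]
contact_force: [-0.9, -0.7, -0.3]
opening: 1.002
t 16.40 pos [0.4378 0.0211 0.1273] a 0.1250 tilt 0.21 open 1.002 F [-0.86 -0.7  -0.3 ]
 yaw turns 0.0002  shift now(tool) [ 0.0038 -0.0005  0.0783]  shift after yaw [np.float64(0.0035), np.float64(-0.0005), np.float64(0.0783)]
((184.0, 446.5), (57.0, 78.0), 90.0, array([ 0.36224604, -0.12579804,  0.068     ]))
```

View pics/w7.png

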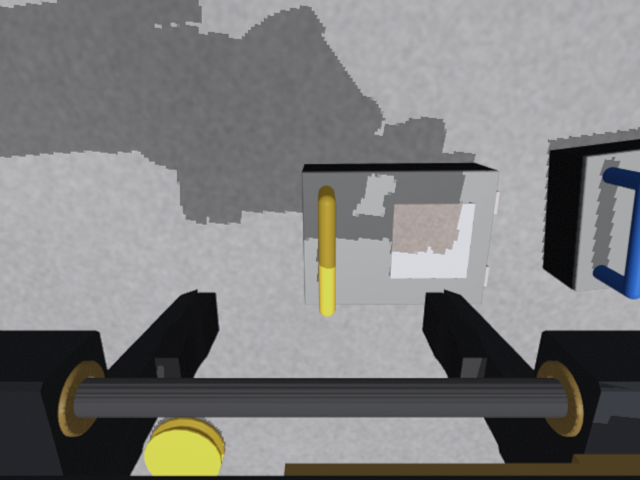

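The yellow bar is at (327,250), about 3 mm forward of the tool's centre, with the grey lid and the blue case behind it at (600,220). I'll descend and grip at 10 N.

```bash
python3 -m jog '[[0.0035,-0.0005,0.025,0,0],[0,0,0.025,0,0],[0,0,0.02,0,0],[0,0,0.0083,0,0],[0,0,0,0,1],[0,0,0,0,1],[0,0,0,0,1],[0,0,0,0,1],[0,0,0,0,1],[0,0,0,0,1],[0,0,0,0,1],[0,0,0,0,1],[0,0,0,0,1],[0,0,0,0,1],[0,0,0,0,1],[0,0,0,0,1],[0,0,0,0,1]]' 10
python3 -c "
from h import *; look('w8')"
```

```text
clock: 18.15
tool_pos: [0.4417, 0.022, 0.0506]
eef_rot: [0.998, 0.062, -0.0, 0.0]
contact_force: [-2.0, 0.9, 0.3]
opening: 0.103
F [-2.15  0.12  0.07]
t 18.30 pos [0.4418 0.022  0.0506] a 0.1245 tilt 0.06 open 0.105 F [-2.34 -0.28 -0.67]
 yaw turns 0.0198  shift now(tool) [0. 0. 0.]  shift after yaw [np.float64(0.0), np.float64(0.0), np.float64(-0.0)]
(300, 184, 199) (340, 183, 199) (380, 183, 199) (420, 183, 199) (460, 182, 199) (500, 182, 198) 
0 [[270.0, 211.0], [414.0, 192.0], [562.0, 174.0], [280.0, 191.0], [396.0, 177.0], [515.0, 161.0]]
0.05 [[273.0, 215.0], [421.0, 195.0], [568.0, 175.0], [279.0, 194.0], [397.0, 178.0], [515.0, 161.0]]
0.1 [[278.0, 220.0], [429.0, 197.0], [574.0, 175.0], [278.0, 197.0], [399.0, 179.0], [516.0, 162.0]]
0.15 [[283.0, 225.0], [437.0, 200.0], [579.0, 176.0], [278.0, 200.0], [401.0, 180.0], [517.0, 162.0]]
```

View pics/w8.png

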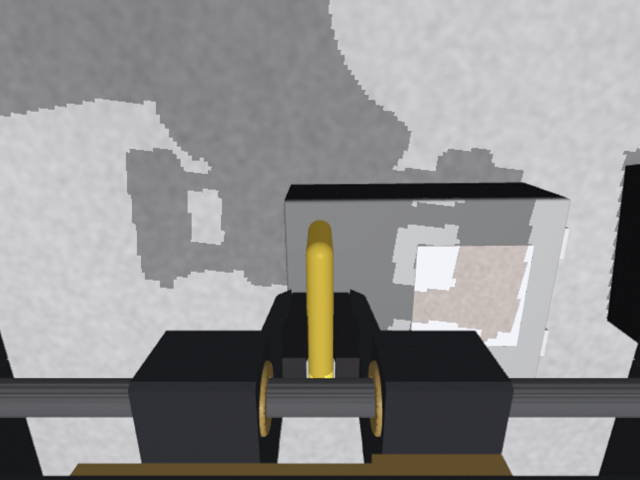

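The yellow bar is gripped at (320,270), with the case flat. The sideways reaction of about 2 N already suggests a heavy case. Lifting it now.

```bash
python3 -m jog '[[0.0006,0,-0.001,0,1],[0.0006,0,-0.001,0,1],[0.0006,0,-0.001,0,1],[0.0006,0,-0.001,0,1],[0.0006,0,-0.001,0,1],[0.0006,0,-0.001,0,1],[0.0006,0,-0.001,0,1],[0.0006,0,-0.001,0,1],[0.0006,0,-0.001,0,1],[0,0,0,0,1],[0,0,0,0,1],[0,0,0,0,1],[0,0,0,0,1]]'
python3 -c "
from h import *; look('w9')"
```

```text
clock: 19.6
tool_pos: [0.4477, 0.0228, 0.0596]
eef_rot: [0.998, 0.062, 0.0, 0.0]
contact_force: [1.3, -0.4, -4.8]
opening: 0.108
F [ 0.83  0.22 -5.28]
t 19.75 pos [0.4476 0.0228 0.0596] a 0.1245 tilt 0.01 open 0.105 F [ 0.55 -0.1  -5.43]
 yaw turns 0.0198  shift now(tool) [0. 0. 0.]  shift after yaw [np.float64(0.0), np.float64(0.0), np.float64(-0.0)]
(300, 184, 201) (340, 183, 198) (380, 182, 197) (420, 181, 197) (460, 180, 195) (500, 179, 194) 
0 [[272.0, 205.0], [409.0, 188.0], [550.0, 170.0], [281.0, 188.0], [392.0, 174.0], [506.0, 159.0]]
0.05 [[276.0, 210.0], [416.0, 190.0], [555.0, 171.0], [280.0, 190.0], [394.0, 175.0], [507.0, 159.0]]
0.1 [[280.0, 214.0], [423.0, 193.0], [560.0, 172.0], [280.0, 193.0], [396.0, 176.0], [508.0, 159.0]]
0.15 [[285.0, 219.0], [431.0, 195.0], [565.0, 173.0], [280.0, 196.0], [398.0, 177.0], [508.0, 160.0]]
```

View pics/w9.png

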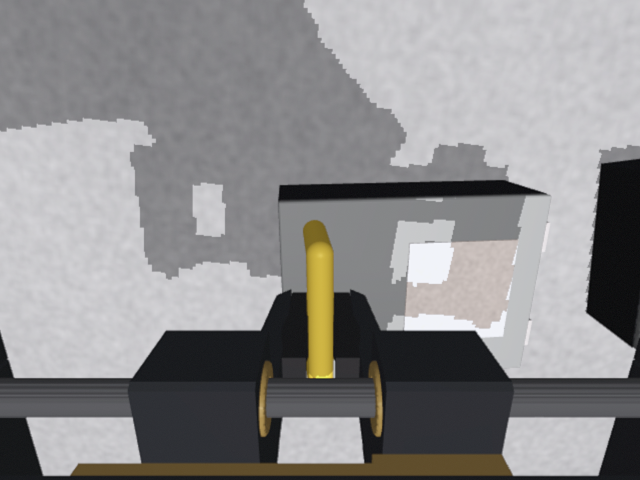

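Yellow needed about 5.3 N against about 1.5 N for blue, so yellow is loaded and goes to the red bay; blue is empty and goes to the white bay. The picture shows a tilt like before: post base at (313,232), far edge down. I'll lower it, firm the grip on the bench, then slide.

```bash
python3 -m jog '[[-0.0012,0,0.002,0,1],[-0.0012,0,0.002,0,1],[-0.0012,0,0.002,0,1],[-0.0012,0,0.002,0,1],[-0.0006,0,0.001,0,1],[0,0,0.0003,0,1],[0,0,0,0,1],[0,0,0,0,1]]'
python3 -c "
from h import *; st()"
python3 -m jog '[[0,0,0,0,1],[0,0,0,0,1],[0,0,0,0,1],[0,0,0,0,1]]' 30
python3 -c "
from h import *; go(.505,-.285,.0503,.028)"
```

```text
clock: 20.55
tool_pos: [0.4415, 0.022, 0.0505]
eef_rot: [0.998, 0.062, -0.0, 0.0]
contact_force: [-3.7, 0.6, 5.2]
opening: 0.103
t 20.55 pos [0.4415 0.022  0.0505] a 0.1246 tilt 0.06 open 0.103 F [-3.71  0.59  5.18]
 yaw turns 0.0198  shift now(tool) [0. 0. 0.]  shift after yaw [np.float64(0.0), np.float64(0.0), np.float64(-0.0)]
clock: 20.95
tool_pos: [0.4415, 0.022, 0.0505]
eef_rot: [0.998, 0.062, -0.0, 0.0]
contact_force: [-4.4, 1.1, 5.3]
opening: 0.095
t 20.95 pos [0.4415 0.022  0.0505] a 0.1246 tilt 0.06 open 0.095 F [-4.36  1.08  5.3 ]
 yaw turns 0.0154  shift now(tool) [2.480e-02 3.125e-01 3.000e-04]  shift after yaw [np.float64(0.0548), np.float64(0.3086), np.float64(0.0002)]
```

```bash
python3 -m jog '[[0,0.008,-0.0004,0.001,1],[0.003,0.014,0,0.002,1],[0.004,0.02,0,0.002,1],[0.004,0.02,0,0.002,1],[0.004,0.02,0,0.002,1],[0.004,0.02,0,0.002,1],[0.004,0.02,0,0.002,1],[0.003,0.02,0,0.0024,1],[0.002,0.02,0,0,1],[0.002,0.02,0,0,1],[0.002,0.02,0,0,1],[0.002,0.02,0,0,1],[0.002,0.02,0,0,1],[0.002,0.02,0,0,1],[0,0.015,0,0,1],[0,0.01,0,0,1],[0,0,0,0,1],[0,0,0,0,1]]'
python3 - <<'E'
from h import *
go(.505,-.285,.0503,.028)
for n in("scene","top"):
    im=r.snapshot(n); cv2.imwrite(f"pics/{n}2.png",im[:,:,::-1])
go(.505,-.285,.0503,.028)
E
```

```text
clock: 22.75
tool_pos: [0.4957, -0.2628, 0.0507]
eef_rot: [1.0, 0.013, 0.0, 0.001]
contact_force: [-0.1, -2.2, -2.5]
opening: 0.093
t 22.75 pos [ 0.4957 -0.2628  0.0507] a 0.0263 tilt 0.07 open 0.093 F [-0.13 -2.2  -2.51]
 yaw turns -0.0003  shift now(tool) [0.0087 0.0225 0.0004]  shift after yaw [np.float64(0.0086), np.float64(0.0225), np.float64(0.0004)]
t 22.85 pos [ 0.4957 -0.262   0.0507] a 0.0275 tilt 0.05 open 0.100 F [-0.08 -1.94 -1.41]
 yaw turns -0.0001  shift now(tool) [0.0087 0.0232 0.0004]  shift after yaw [np.float64(0.0087), np.float64(0.0232), np.float64(0.0004)]
```

View pics/scene2.png

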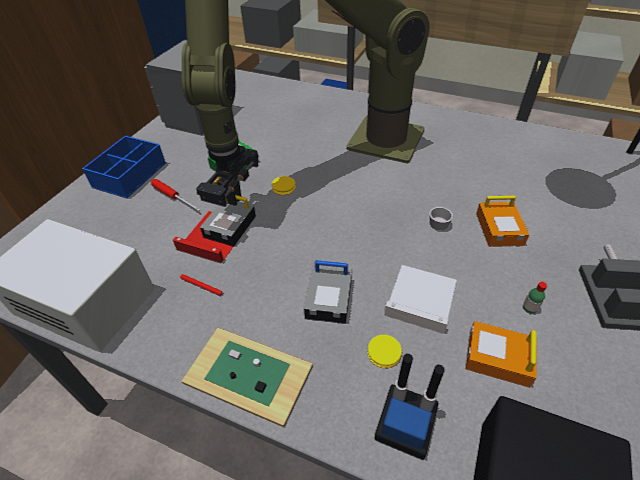

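The yellow case has followed and is now half on the red paint at (228,220); nothing else has been disturbed. I'll centre it, then check its yaw.

```bash
python3 -m jog '[[0.003,0.008,0.0003,0,1],[0.004,0.008,0,0,1],[0.002,0.007,0,0,1],[0,0,0,0,1]]'
cat >> h.py <<'E'
def edges(im,z=None):
    g=cv2.cvtColor(im,cv2.COLOR_RGB2GRAY); return g
def casefit(p0,thing="yellow_case"):
    "fit pose from scene+top silhouettes where visible"
E
python3 - <<'E'
from h import *
go(.5413,-.2844,.0505,.028)
c=r.get_calibration("wrist"); im=r.snapshot("wrist"); cv2.imwrite("pics/w10.png",im[:,:,::-1])
E
```

```text
clock: 23.25
tool_pos: [0.5065, -0.2855, 0.0507]
eef_rot: [1.0, 0.014, 0.001, 0.0]
contact_force: [1.6, 0.5, 0.7]
opening: 0.094
t 23.25 pos [ 0.5065 -0.2855  0.0507] a 0.0271 tilt 0.13 open 0.094 F [1.56 0.51 0.75]
 yaw turns -0.0001  shift now(tool) [ 0.0348 -0.0002  0.0002]  shift after yaw [np.float64(0.0348), np.float64(-0.0001), np.float64(0.0002)]
```

View pics/w10.png

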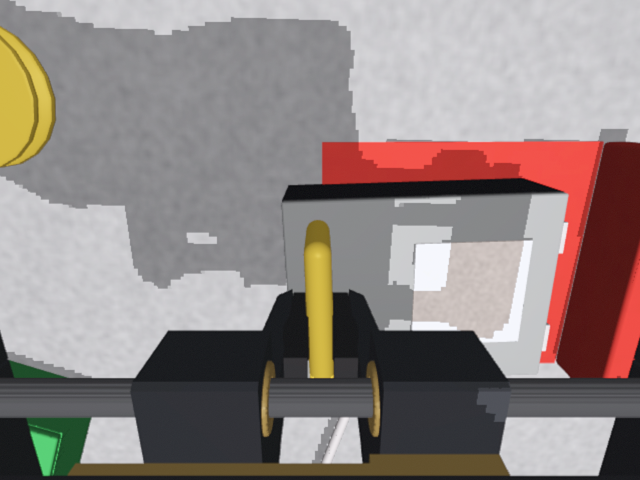

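The bay's edge is level at row 142, so the tool is aligned with the bay. The case's own edge rises 202→193, so it sits about 0.03 rad off. I'll turn that back and approach the stop in shrinking steps, watching the force.

```bash
python3 -m jog '[[0.003,0,0,0.0025,1],[0.005,0,0,0.0025,1],[0.005,0,0,0,1],[0.005,0,0,0,1],[0.004,0,0,0,1],[0.003,0,0,0,1],[0.002,0,0,0,1],[0,0,0,0,1]]'
python3 - <<'E'
from h import *
go(.5413,-.2844,.0505,.028)
c=r.get_calibration("wrist"); im=r.snapshot("wrist"); cv2.imwrite("pics/w11.png",im[:,:,::-1])
E
```

```text
clock: 24.1
tool_pos: [0.53, -0.2855, 0.0506]
eef_rot: [1.0, -0.003, -0.002, 0.001]
contact_force: [-5.5, 0.7, 7.4]
opening: 0.091
t 24.10 pos [ 0.53   -0.2855  0.0506] a -0.0055 tilt 0.3 open 0.091 F [-5.47  0.74  7.37]
 yaw turns -0.0053  shift now(tool) [ 0.0113 -0.0012  0.    ]  shift after yaw [np.float64(0.0113), np.float64(-0.0008), np.float64(0.0001)]
```

View pics/w11.png

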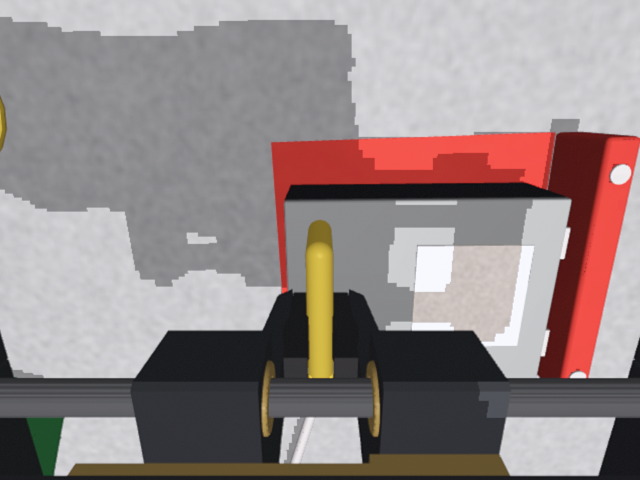

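Now the case is aligned with the tool, while the bay edge rises 142→133, so the bay is about 0.03 rad from the tool. I'll turn most of that back, relieve the down-force a little and advance.

```bash
python3 -m jog '[[0.001,0,-0.0004,-0.0015,1],[0.002,0,0,-0.002,1],[0.002,0,0,-0.001,1],[0.002,0,0,0,1],[0,0,0,0,1],[0,0,0,0,1]]'
python3 - <<'E'
from h import *
go(.5413,-.2844,.0505,.028)
c=r.get_calibration("wrist"); im=r.snapshot("wrist"); cv2.imwrite("pics/w12.png",im[:,:,::-1]); st()
E
```

```text
clock: 24.75
tool_pos: [0.54, -0.2845, 0.0507]
eef_rot: [1.0, 0.012, 0.001, 0.0]
contact_force: [-2.1, -1.2, -1.1]
opening: 0.094
t 24.75 pos [ 0.54   -0.2845  0.0507] a 0.0245 tilt 0.07 open 0.094 F [-2.1  -1.21 -1.12]
 yaw turns -0.0006  shift now(tool) [ 0.0013 -0.0001  0.0002]  shift after yaw [np.float64(0.0013), np.float64(-0.0001), np.float64(0.0002)]
t 24.80 pos [ 0.5399 -0.2845  0.0507] a 0.0245 tilt 0.07 open 0.097 F [-1.25 -1.31 -0.6 ]
 yaw turns 0.0039  shift now(tool) [0. 0. 0.]  shift after yaw [np.float64(0.0), np.float64(0.0), np.float64(-0.0)]
```

View pics/w12.png

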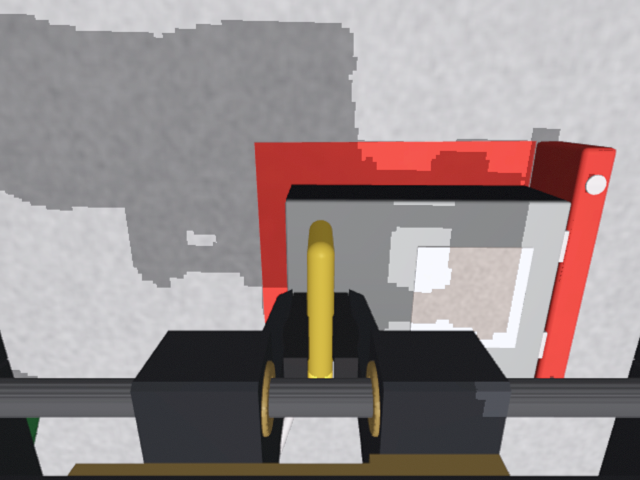

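The case edge (186→187) and bay edge (142→142) are both level, and the far bottom corner at (528,187) is about at the stop's foot. I'll push in 0.5 mm steps.

```bash
for i in 1; do python3 -m jog '[[0.0005,0,0,0,1],[0.0005,0,0,0,1]]'; done; python3 -m jog '[[0.0005,0,0,0,1]]'; python3 -m jog '[[0,0,0,0,1]]'
```

```text
clock: 25.0
tool_pos: [0.54, -0.2845, 0.0507]
eef_rot: [1.0, 0.012, -0.0, 0.0]
contact_force: [-3.0, -0.6, -1.3]
opening: 0.095
clock: 25.1
tool_pos: [0.5406, -0.2844, 0.0507]
eef_rot: [1.0, 0.012, -0.0, -0.0]
contact_force: [-3.6, -1.4, -1.1]
opening: 0.092
clock: 25.2
tool_pos: [0.5408, -0.2842, 0.0507]
eef_rot: [1.0, 0.012, -0.0, -0.0]
contact_force: [-2.1, -0.5, -2.1]
opening: 0.093
```

```bash
python3 -m jog '[[0.0005,0,0,0,1],[0,0,0,0,1]]'; python3 -m jog '[[0.0005,0,0,0,1],[0,0,0,0,1]]'; python3 - <<'E'
from h import *
c=r.get_calibration("wrist"); im=r.snapshot("wrist"); cv2.imwrite("pics/w13.png",cv2.resize(im[120:380,440:640],None,fx=2.3,fy=2.3,interpolation=cv2.INTER_CUBIC)[:,:,::-1]); st()
E
```

```text
clock: 25.4
tool_pos: [0.5415, -0.2841, 0.0507]
eef_rot: [1.0, 0.012, 0.0, -0.0]
contact_force: [-1.8, -0.8, -2.0]
opening: 0.093
clock: 25.6
tool_pos: [0.542, -0.2841, 0.0507]
eef_rot: [1.0, 0.012, 0.0, -0.0]
contact_force: [-2.0, -0.2, -2.9]
opening: 0.096
t 25.65 pos [ 0.542  -0.2841  0.0507] a 0.0248 tilt 0.03 open 0.098 F [-1.17 -0.1  -3.37]
 yaw turns 0.0039  shift now(tool) [0. 0. 0.]  shift after yaw [np.float64(0.0), np.float64(0.0), np.float64(-0.0)]
```

View pics/w13.png

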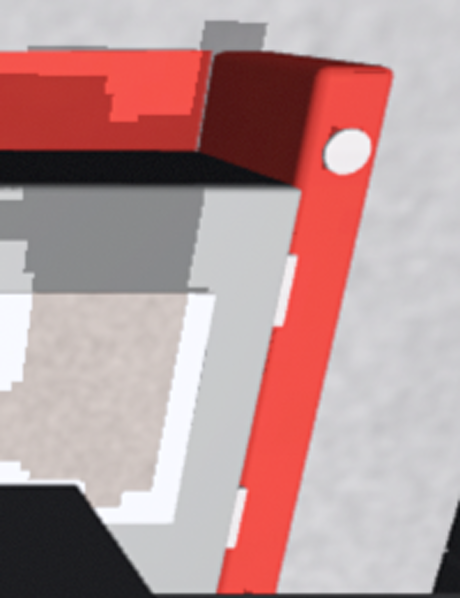

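It looks flush: the case's bottom corner and the stop's foot both lie at (199,152) in the crop. I'll step on until the force rises.

```bash
python3 -m jog '[[0.0005,0,0.0002,0,1],[0,0,0,0,1]]'|sed -n 2,4p; python3 -m jog '[[0.0005,0,0,0,1],[0,0,0,0,1]]'|sed -n 2,4p
```

```text
tool_pos: [0.5422, -0.2842, 0.0507]
eef_rot: [1.0, 0.012, -0.0, -0.0]
contact_force: [-2.6, -0.3, -1.3]
tool_pos: [0.5423, -0.2845, 0.0507]
eef_rot: [1.0, 0.012, -0.001, 0.0]
contact_force: [-3.9, 0.6, 1.1]
```

```bash
python3 -m jog '[[0.0005,0,0,0,1],[0,0,0,0,1]]'|sed -n 2,4p; python3 -m jog '[[0.0005,0,0,0,1],[0,0,0,0,1],[0,0,0,0,1]]'|sed -n 2,4p
```

```text
tool_pos: [0.5424, -0.2846, 0.0507]
eef_rot: [1.0, 0.012, -0.001, 0.0]
contact_force: [-5.5, -0.9, 2.3]
tool_pos: [0.5425, -0.2848, 0.0507]
eef_rot: [1.0, 0.012, -0.001, 0.0]
contact_force: [-5.7, -0.7, 1.6]
```

The tool has stopped advancing, with about 5.7 N against the stop. I'll open, rise and check.

```bash
python3 -m jog '[[0,0,0,0,0.9],[0,0,0,0,0.8],[0,0,0,0,0.6],[0,0,0,0,0.4],[0,0,0,0,0],[0,0,0,0,0],[0,0,0,0,0],[0,0,-0.03,0,0],[0,0,-0.05,0,0],[0,0,-0.04,0,0],[0,0,0,0,0]]'
python3 - <<'E'
from h import *
go(.6168,.0568,.12,.252)
c=r.get_calibration("wrist"); im=r.snapshot("wrist"); cv2.imwrite("pics/w14.png",im[:,:,::-1])
E
```

```text
clock: 27.65
tool_pos: [0.5477, -0.2849, 0.1764]
eef_rot: [1.0, 0.012, 0.005, 0.002]
contact_force: [0.5, -0.1, 0.5]
opening: 0.988
t 27.65 pos [ 0.5477 -0.2849  0.1764] a 0.0242 tilt 0.64 open 0.988 F [ 0.47 -0.09  0.52]
 yaw turns -0.0363  shift now(tool) [ 0.0767 -0.3402  0.056 ]  shift after yaw [np.float64(0.1521), np.float64(-0.3137), np.float64(0.0564)]
```

View pics/w14.png

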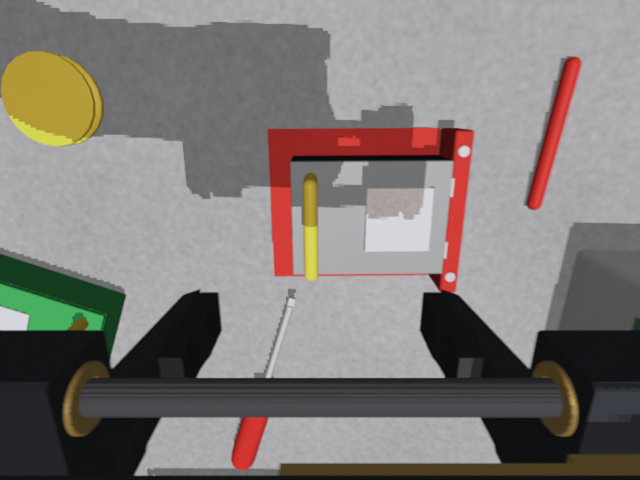

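In the wrist view the yellow case is square and flush at the stop (stop bar at (456,210), lid edge at 445), and the screwdriver and pen are untouched. Next, the blue case.

```bash
python3 -m jog '[[0,0,0,-0.018,0],[0,0,0,-0.0183,0],[0.019,-0.0392,0,0,0],[0.019,-0.0392,0,0,0],[0.019,-0.0392,0,0,0],[0.019,-0.0392,0,0,0],[0.019,-0.0392,0,0,0],[0.019,-0.0392,0,0,0],[0.019,-0.0392,0,0,0],[0.019,-0.0392,0,0,0],[0,0,0.04,0,0],[0,0,0,0,0],[0,0,0,0,0]]'
python3 - <<'E'
from h import *
go(.6168,.0568,.049,.252)
c=r.get_calibration("wrist"); im=r.snapshot("wrist"); cv2.imwrite("pics/w15.png",im[:,:,::-1])
im=r.snapshot("top"); cv2.imwrite("pics/t15.png",im[:,:,::-1])
im=r.snapshot("scene"); cv2.imwrite("pics/s15.png",im[:,:,::-1]);c=r.get_calibration("scene")
ds=r.cut_out("yellow_case","scene"); print([(round(d["score"],2),d["rect"]) for d in ds])
ref=proj(c,[.586,-.283,.03])[0]; print(ref)
for d in ds:
    l,t,a,b=d["rect"]
    if np.hypot((l+a)/2-ref[0],(t+b)/2-ref[1])<25:
        o=fit([(c,d["pixels"].astype(np.float32))],[.586,-.283,.028]); print(o.x,o.fun); break
E
```

```text
clock: 29.0
tool_pos: [0.6113, 0.0558, 0.129]
eef_rot: [0.992, 0.126, -0.002, 0.001]
contact_force: [0.4, -0.4, 1.0]
opening: 1.001
t 29.00 pos [0.6113 0.0558 0.129 ] a 0.2519 tilt 0.26 open 1.001 F [ 0.37 -0.4   1.  ]
 yaw turns -0.0000  shift now(tool) [0.0059 0.0003 0.08  ]  shift after yaw [np.float64(0.0056), np.float64(0.0004), np.float64(0.08)]
[(0.8, [474.4, 195.7, 530.2, 246.4]), (0.63, [149.7, 179.2, 183.1, 201.4]), (0.62, [183.0, 200.7, 243.0, 248.4]), (0.6, [210.1, 140.8, 254.5, 177.4]), (0.58, [463.0, 324.2, 534.9, 387.2])]
[211.76010837 227.93903004]
[ 0.58435446 -0.2867182   0.01077524] 0.21314294636249542
```

View pics/w15.png

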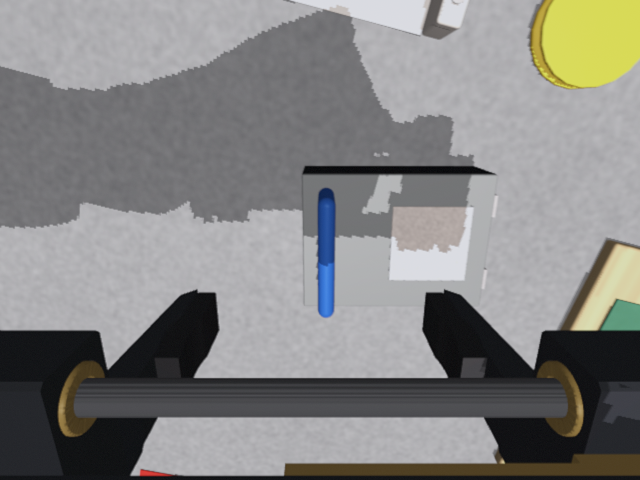

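View pics/t15.png

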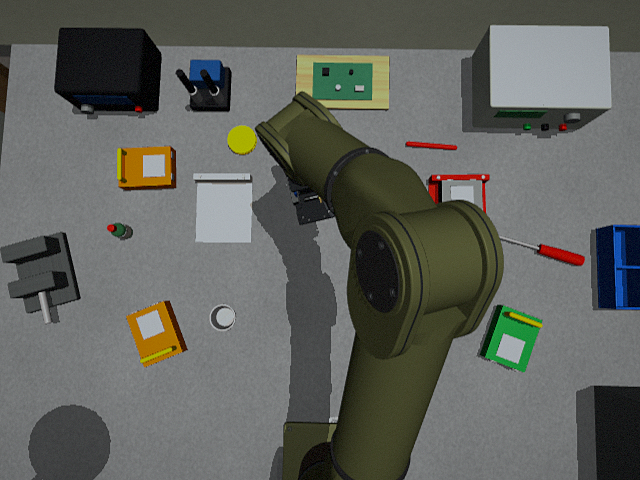

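The blue bar is at (326,250), 3 mm ahead of the tool centre, with the case flat. I'll descend, grip and slide it to the white bay.

```bash
python3 -m jog '[[0.0035,0,0.025,0,0],[0,0,0.025,0,0],[0,0,0.02,0,0],[0,0,0.0095,0,0],[0,0,0,0,1],[0,0,0,0,1],[0,0,0,0,1],[0,0,0,0,1],[0,0,0,0,1],[0,0,0,0,1],[0,0,0,0,1],[0,0,0,0,1],[0,0,0,0,1],[0,0,0,0,1],[0,0,0,0,1],[0,0,0,0,1]]' 20
python3 - <<'E'
from h import *
for i in range(2): r.snapshot("wrist"); print(r.get_state()["contact_force"].round(2))
go(.505,.2555,.0495,.0205)
E
```

```text
clock: 30.8
tool_pos: [0.6158, 0.0581, 0.051]
eef_rot: [0.992, 0.126, -0.0, 0.0]
contact_force: [0.1, -0.3, -0.3]
opening: 0.099
[-0.82 -0.64 -0.46]
[-0.13 -0.05 -0.86]
t 30.90 pos [0.6159 0.0581 0.051 ] a 0.2526 tilt 0.02 open 0.099 F [-0.13 -0.05 -0.86]
 yaw turns 0.0369  shift now(tool) [-0.058  -0.2189  0.0015]  shift after yaw [np.float64(-0.1068), np.float64(-0.1997), np.float64(0.0015)]
```

```bash
python3 -m jog '[[-0.01,0,0,0,1],[-0.016,0,0,0.004,1],[-0.018,0,0,0.006,1],[-0.018,0,0,0.006,1],[-0.018,0,0,0.006,1],[-0.016,0,0,0.006,1],[-0.008,0,0,0.005,1],[0,0,0,0.0039,1],[0,0,0,0,1]]'
python3 - <<'E'
from h import *
go(.505,.2555,.0505,.0205)
im=r.snapshot("wrist"); cv2.imwrite("pics/w16.png",im[:,:,::-1])
E
```

```text
clock: 31.8
tool_pos: [0.5146, 0.0393, 0.0512]
eef_rot: [1.0, 0.01, 0.0, -0.0]
contact_force: [0.5, 0.3, -0.9]
opening: 0.103
t 31.80 pos [0.5146 0.0393 0.0512] a 0.0208 tilt 0.05 open 0.103 F [ 0.47  0.31 -0.94]
 yaw turns 0.0000  shift now(tool) [-0.0051 -0.2163  0.0007]  shift after yaw [np.float64(-0.0052), np.float64(-0.2163), np.float64(0.0007)]
```

View pics/w16.png

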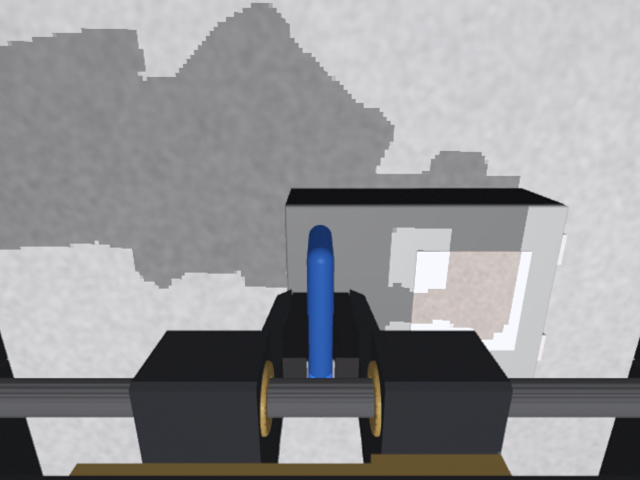

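The blue case follows and is aligned with the tool. Now I'll slide it left to the white bay.

```bash
python3 -m jog '[[0,-0.008,0,0,1],[-0.0005,-0.015,0,0,1],[-0.0005,-0.02,0,0,1],[-0.0005,-0.02,0,0,1],[-0.0005,-0.02,0,0,1],[-0.0005,-0.02,0,0,1],[-0.0005,-0.02,0,0,1],[-0.0005,-0.02,0,0,1],[-0.0005,-0.02,0,0,1],[-0.0005,-0.02,0,0,1],[0,-0.015,0,0,1],[0,-0.01,0,0,1],[0,-0.005,0,0,1],[0,0,0,0,1],[0,0,0,0,1]]'
python3 - <<'E'
from h import *
go(.505,.2555,.0505,.0205)
im=r.snapshot("wrist"); cv2.imwrite("pics/w17.png",im[:,:,::-1])
E
```

```text
clock: 33.35
tool_pos: [0.5052, 0.251, 0.051]
eef_rot: [1.0, 0.01, -0.0, 0.0]
contact_force: [0.4, 0.5, -1.3]
opening: 0.102
t 33.35 pos [0.5052 0.251  0.051 ] a 0.0201 tilt 0.05 open 0.102 F [ 0.4   0.52 -1.27]
 yaw turns -0.0001  shift now(tool) [-0.0001 -0.0045  0.0005]  shift after yaw [np.float64(-0.0001), np.float64(-0.0045), np.float64(0.0005)]
```

View pics/w17.png

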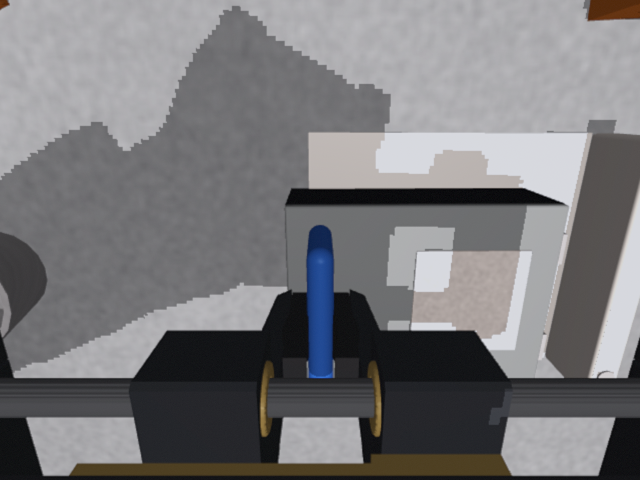

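The bay edge (132→134) and case edge are both level, so it is aligned. About 29 mm remain to the stop.

```bash
python3 -m jog '[[0.003,-0.002,0.0004,0,1],[0.005,-0.0025,0.0004,0,1],[0.005,0,0,0,1],[0.005,0,0,0,1],[0.004,0,0,0,1],[0.002,0,0,0,1],[0.001,0,0,0,1],[0,0,0,0,1],[0,0,0,0,1]]'
python3 - <<'E'
from h import *
go(.534,.2561,.0505,.0205)
im=r.snapshot("wrist"); cv2.imwrite("pics/w18.png",im[:,:,::-1])
E
```

```text
clock: 34.3
tool_pos: [0.53, 0.2568, 0.0509]
eef_rot: [1.0, 0.01, -0.0, -0.0]
contact_force: [-2.3, -0.4, 5.0]
opening: 0.102
t 34.30 pos [0.53   0.2568 0.0509] a 0.0201 tilt 0.0 open 0.102 F [-2.34 -0.37  4.99]
 yaw turns -0.0001  shift now(tool) [0.004  0.0008 0.0004]  shift after yaw [np.float64(0.004), np.float64(0.0008), np.float64(0.0004)]
```

View pics/w18.png

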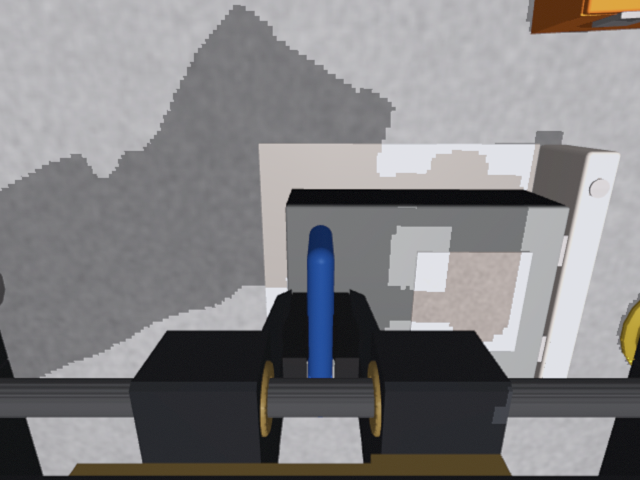

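About 2–4 mm to go: case corner at (527,190), stop foot at roughly (533,190). I'll relieve the 5 N of down-force and continue in fine steps.

```bash
python3 -m jog '[[0.001,0,-0.0004,0,1],[0.0005,0,0,0,1],[0.0005,0,0,0,1],[0,0,0,0,1]]'|sed -n 2,4p;python3 -m jog '[[0.0005,0,0,0,1],[0.0005,0,0,0,1],[0,0,0,0,1]]'|sed -n 2,4p;  python3 -m jog '[[0.0005,0,0,0,1],[0,0,0,0,1]]'|sed -n 2,4p
```

```text
tool_pos: [0.5318, 0.2568, 0.0509]
eef_rot: [1.0, 0.01, -0.0, 0.0]
contact_force: [-3.7, -0.7, 6.5]
tool_pos: [0.5328, 0.2569, 0.0509]
eef_rot: [1.0, 0.01, -0.0, 0.0]
contact_force: [-3.0, -0.2, 4.5]
tool_pos: [0.5333, 0.2569, 0.0509]
eef_rot: [1.0, 0.01, -0.0, 0.0]
contact_force: [-3.5, 0.6, 5.6]
```

```bash
python3 -m jog '[[0,0,-0.0004,0,1],[0,0,0,0,1]]'|sed -n 2,4p;python3 -m jog '[[0.0005,0,0,0,1],[0,0,0,0,1]]'|sed -n 2,4p;  python3 -m jog '[[0.0005,0,0,0,1],[0,0,0,0,1]]'|sed -n 2,4p
python3 - <<'E'
from h import *
im=r.snapshot("wrist"); cv2.imwrite("pics/w19.png",cv2.resize(im[120:380,440:640],None,fx=2.3,fy=2.3,interpolation=cv2.INTER_CUBIC)[:,:,::-1]); st()
E
```

```text
tool_pos: [0.5337, 0.2568, 0.051]
eef_rot: [1.0, 0.01, 0.0, 0.0]
contact_force: [-0.7, 0.2, 1.5]
tool_pos: [0.534, 0.2569, 0.0509]
eef_rot: [1.0, 0.01, -0.0, 0.0]
contact_force: [-0.7, 0.5, 0.9]
tool_pos: [0.5341, 0.2569, 0.051]
eef_rot: [1.0, 0.01, -0.0, 0.0]
contact_force: [-2.1, -0.1, 0.9]
t 35.90 pos [0.5341 0.2569 0.051 ] a 0.0208 tilt 0.04 open 0.104 F [-1.78 -0.97  0.97]
 yaw turns 0.0033  shift now(tool) [0. 0. 0.]  shift after yaw [np.float64(0.0), np.float64(0.0), np.float64(-0.0)]
```

View pics/w19.png

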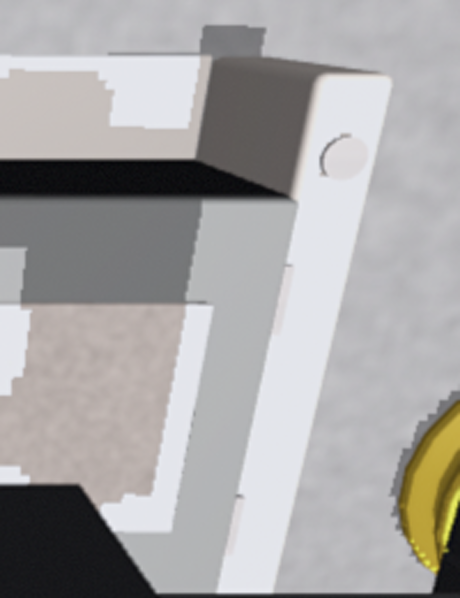

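The case is flush at the stop's foot: both meet at (197,160) in the crop. The force is just rising, so two more half-steps to seat it.

```bash
python3 -m jog '[[0.0005,0,0,0,1],[0,0,0,0,1]]'|sed -n 2,4p;  python3 -m jog '[[0.0005,0,0,0,1],[0,0,0,0,1],[0,0,0,0,1]]'|sed -n 2,4p
```

```text
tool_pos: [0.5341, 0.2569, 0.051]
eef_rot: [1.0, 0.011, -0.001, 0.0]
contact_force: [-3.7, -0.8, 1.3]
tool_pos: [0.5341, 0.2569, 0.0509]
eef_rot: [1.0, 0.011, -0.001, 0.0]
contact_force: [-5.5, 0.0, 3.2]
```

Seated at about 5.5 N. I'll release, rise and retreat so the fixed cameras can see.

```bash
python3 -m jog '[[0,0,0,0,0.9],[0,0,0,0,0.8],[0,0,0,0,0.6],[0,0,0,0,0.3],[0,0,0,0,0],[0,0,0,0,0],[0,0,0,0,0],[0,0,-0.03,0,0],[0,0,-0.05,0,0],[0,0,-0.04,0,0],[0,0,-0.04,0,0],[0,0,0,0,0],[0,0,0,0,0]]'
python3 - <<'E'
from h import *
st()
im=r.snapshot("wrist"); cv2.imwrite("pics/w20.png",im[:,:,::-1])
im=r.snapshot("top"); cv2.imwrite("pics/t20.png",im[:,:,::-1])
im=r.snapshot("scene"); cv2.imwrite("pics/s20.png",im[:,:,::-1])
E
```

```text
clock: 37.7
tool_pos: [0.5358, 0.2571, 0.2118]
eef_rot: [1.0, 0.01, 0.001, -0.0]
contact_force: [0.0, -0.4, -0.2]
opening: 0.997
t 37.70 pos [0.5358 0.2571 0.2118] a 0.0205 tilt 0.11 open 0.997 F [ 0.   -0.43 -0.21]
 yaw turns 0.0033  shift now(tool) [0. 0. 0.]  shift after yaw [np.float64(0.0), np.float64(0.0), np.float64(-0.0)]
```

View pics/w20.png

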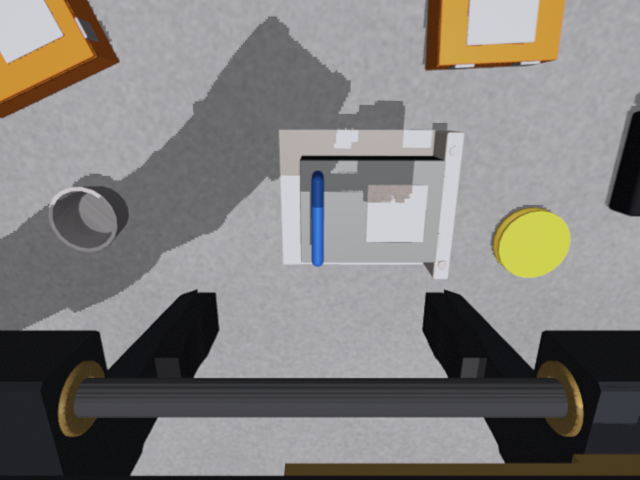

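View pics/t20.png

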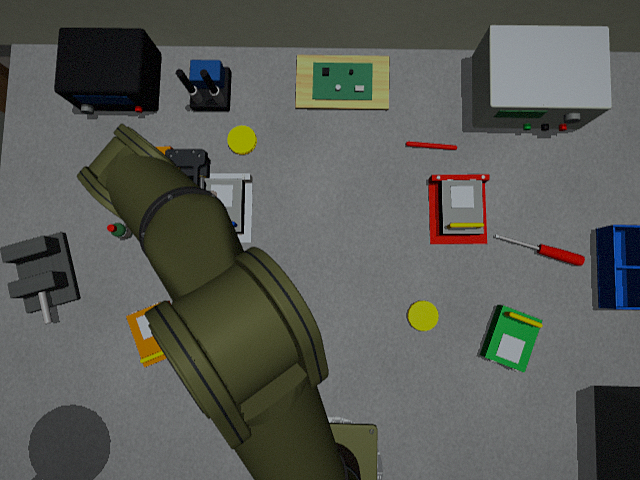

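Both look seated. I'll move the arm to the middle so both cases are clear for the final measurement.

```bash
python3 -m jog '[[-0.01,0.04,-0.01,0,0],[-0.01,0.04,-0.01,0,0],[-0.01,0.04,0,0,0],[-0.01,0.04,0,0,0],[-0.01,0.04,0,0,0],[0,0.04,0,0,0],[0,0.03,0,0,0],[0,0,0,0,0],[0,0,0,0,0]]'
python3 - <<'E'
from h import *
st(); ims={}
bays={"yellow":(.6463,-.2815,.028),"blue":(.639,.2583,.0205)}
for n in("top","scene"):
    im=r.snapshot(n); ims[n]=im; cv2.imwrite(f"pics/{n}21.png",im[:,:,::-1]); 
    c=r.get_calibration(n)
    for k,b in bays.items():
        o=np.array([b[0]-.06,b[1],.03]); ref=proj(c,o)[0]
        for d in r.cut_out(k+"_case",n):
            l,t,a,e=d["rect"]
            if np.hypot((l+a)/2-ref[0],(t+e)/2-ref[1])<22:
                q=fit([(c,d["pixels"].astype(np.float32))],[o[0],o[1],b[2]]); x=q.x
                h=np.array([x[0]+.06*np.cos(x[2])-b[0],x[1]+.06*np.sin(x[2])-b[1]]); cb,sb=np.cos(b[2]),np.sin(b[2])
                print(n,k,"score %.2f"%d["score"],x.round(4),"cost %.3f"%q.fun,"heel in bay",(h@[cb,sb]).round(4),(h@[-sb,cb]).round(4)); break
        else: print(n,k,"none")
T=cv2.resize(ims["top"][160:255,180:510],None,fx=2.4,fy=2.4,interpolation=cv2.INTER_CUBIC); cv2.imwrite("pics/t21c.png",T[:,:,::-1])
E
```

```text
clock: 38.75
tool_pos: [0.4905, -0.0142, 0.2301]
eef_rot: [1.0, 0.01, -0.001, -0.0]
contact_force: [-1.0, -0.0, 0.1]
opening: 1.003
t 38.75 pos [ 0.4905 -0.0142  0.2301] a 0.0194 tilt 0.11 open 1.003 F [-0.96 -0.01  0.11]
 yaw turns 0.0031  shift now(tool) [0. 0. 0.]  shift after yaw [np.float64(0.0), np.float64(0.0), np.float64(-0.0)]
top yellow score 0.86 [ 0.5876 -0.2842  0.0265] cost 0.030 heel in bay 0.0012 -0.0012
top blue score 0.90 [0.5801 0.255  0.0247] cost 0.033 heel in bay 0.0011 -0.0019
scene yellow score 0.86 [ 0.5791 -0.2864  0.0483] cost 0.176 heel in bay -0.0074 -0.0018
scene blue score 0.65 [0.5568 0.2542 0.0129] cost 0.186 heel in bay -0.0222 -0.0029
```

View pics/t21c.png

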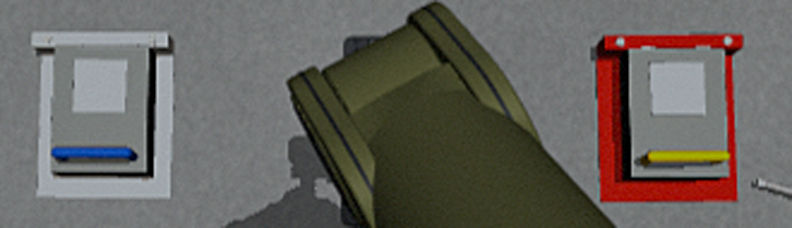

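View pics/scene21.png

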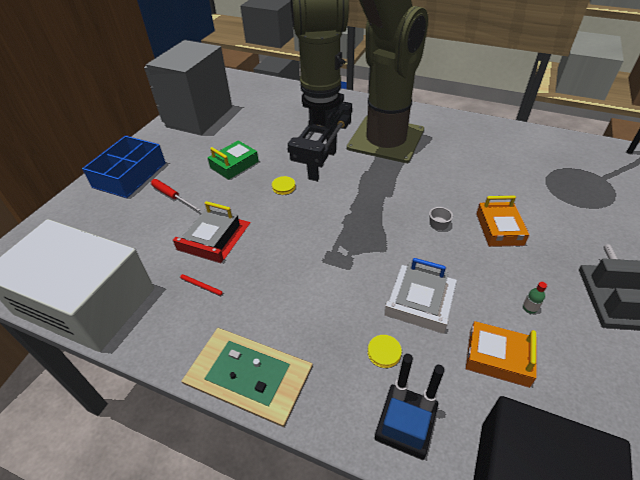

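```bash
python3 - <<'E'
import cv2,numpy as np
im=cv2.imread("pics/scene21.png")
a=cv2.resize(im[200:265,165:260],(390,267),interpolation=cv2.INTER_CUBIC); b=cv2.resize(im[258:335,378:465],(390,345),interpolation=cv2.INTER_CUBIC)[:267]
b=cv2.resize(im[262:332,378:465],(390,267),interpolation=cv2.INTER_CUBIC)
cv2.imwrite("pics/s21c.png",np.hstack([a,b]))
E
```

```text
(no output)
```

View pics/s21c.png

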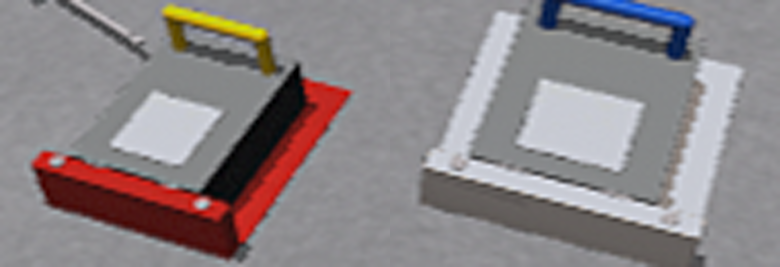

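Both lids meet their stop bars with no gap (left crop at (130,180), right crop at (570,180)), square and flat. The gripper is clear of everything, so I'm handing in.

```bash
python3 -c "
from plant import r; print(r.finish_job())"
```

```text
the job is handed in; nothing more can be done
None
```

I felt both cases in order, then slid the yellow (loaded) one into the red bay and the blue (empty) one into the white bay. I let go of both and handed in; no verdict was reported.

- **Weights:** tilted about 0.09 rad, the blue handle end pulled about 1.5 N and the yellow one about 5.3 N. Both read higher than the given weights predict (about 1 N and 3.4–4.5 N), but they are clearly apart.
- **Final check, top camera:**

| Case | Far edge vs. stop face | Sideways from middle | Angle from bay |
|---|---|---|---|
| Yellow, red bay | +1.2 mm | 1.2 mm | under 0.005 rad |
| Blue, white bay | +1.1 mm | 1.9 mm | under 0.005 rad |

- **Stops:** I pushed each case in 0.5 mm steps. The wrist read about 5.5–5.7 N when it seated, well under 20 N, and close-ups show no gap.
- **Went wrong:** my first blue lifts used too firm a grip (20 N, then 45 N). The case came up level instead of tilting, by my estimate about 10 mm, close to the 12 mm limit. I put it back and repeated the lift at 4 N, and it then tilted as intended.
- **Disagreed:** the scene-camera fits put the far edges 7 mm (yellow) and 22 mm (blue) short of the stops. The stop bars hide the front of the cases in that view, so I trusted the top camera, the contact force and the close-ups.
- **Bystanders:** in the pictures none of them looked moved; I did not measure their positions again.

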